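# Reload the label dispenser and open the bakery counter

### The arm

A 6-joint arm with a two-finger parallel gripper is mounted at the origin on the work surface. World frame = base frame: x ahead of the robot, y to its left, z up, the work surface at z = 0. Lengths are in m, angles in rad, forces in N, time in s.
With the tool pointing down it reaches from about 0.35 to 0.925 m from the base axis. Payload 6.4 kg.
Tool frame: the origin (TCP) lies between the finger pads; the fingertips stand 17 mm ahead of it and the grasp point (between the pads) lies 2 mm behind it (env.tip_extent is the distance from the TCP to the fingertips, in m); z points along the fingers, y is the line along which they close (so a half turn about z gives the same grasp; the last joint's range is limited). The gripper opens to 94 mm and grips with 3 to 60 N. Pads are 16 mm wide; open, the fingers measure 119 mm over their backs; the gripper's body (75 mm by 177 mm) begins 78 mm behind the grasp point.
Start: joints at [-1.398, 0.245, 1.558, -0, 1.339, -0.174], TCP at [0.221, -0.611, 0.222] pointing down, gripper open.
Joint ranges: [-3.13, 3.13], [-1.02, 2.26], [0.13, 2.54], [-0.95, 4.09], [0.21, 2.88], [-2.74, 2.74]. Speed limits (rad/s): [2.57, 2.57, 3.14, 3.14, 3.14, 3.14].

### API

Orientations are given as a unit quaternion [x, y, z, w].
In Python, from workcell import env, read_camera gives the robot as it stands. The module is installed in compiled form; this text tells all that it offers.
- The arm moves only by the tool play_rows, never from a script. Its argument "increments" is text: rows parted by semicolons, each of 6 numbers parted by spaces: the shift along the tool's x, y, z as a fraction of full scale, then the turn, a rotation vector about the tool's x, y, z as a fraction of full scale. A call has 1 to 5 rows; each row is the pose to reach, as a shift and turn from the pose commanded when the call began, along the tool's axes at that moment; what a row does not reach only later rows make up. Full scale, the value 1, is 40 cm for a shift and 90 degrees for a turn. A row lasts 1/12 s, in which the tool goes at most 41.7 mm and 7.16 degrees, less where a joint would pass 70% of its speed; a pose out of reach is approached as far as the arm can. A call with a number of a shift or a turn outside -1 to 1 is refused whole. A call with a gripper value outside its range is refused whole. "hand" is the opening, from -1 (shut) to 1 (fully open), set as the call begins (left out, the last holds). The fingers move at their own pace and stop on an object; "grip_force" is the grip in N (left out, the last holds). Time passes only in rows, so rows that repeat a pose let the fingers close. It gives the time, the measured TCP pose, the force, the opening and the grip force at its end, in the units of the state.
- env.state(): the state, without advancing time (a new reading comes with each control period).
- read_camera(name): name is "side" or "top" or "wrist"; returns a dict with "image" (420x560x3 uint8, blue, green, red), "range_z" (420x560 float32, m along the optical axis (not along the pixel's ray), 0 where there is no reading), "vertical_fov" (degrees; the focal length in pixels is half the picture's height over the tangent of half this angle, whatever the lens; pixels are square), "cx", "cy" (the principal point, pixels), "cam_to_world" (4x4, takes a point from camera to world coordinates); the wrist camera has in their place "hand_eye" (4x4, takes a point from camera to tool coordinates, whose origin is the TCP and whose axes are the flange's). Camera axes: x right, y down, z forward; pixel columns grow to the right and rows downward; lengths in m; the calibration is good to about 2 mm. A picture is of the moment at which its call begins: read the wrist's pose just before it.
- env.sign_off(): hands the job in; it is judged then, once.
The state is a dict: "t": time; "qpos": joint angles; "joint_vel": joint speeds; "effort": joint torques, N m; "ee_pos": TCP position; "tcp_rot": TCP orientation; "force": force on the tool from outside, world axes, zero at the start; "moment": the same for the moment, N m; "gripper_width": finger opening in m; "gripper_force": force on a finger pad.
Only numpy, scipy, OpenCV 4.12 (cv2) and the standard library are available. Lean on these libraries where they do the work, as an engineer would, in place of code of your own. Each camera call takes 0.05 s, during which the arm holds its last target. There are 200 camera calls.

### The job

Get the bakery counter ready to open: first take the empty cardboard core off the label dispenser's spindle and put it in the green bin, then mount the fresh paper roll fully down on the spindle, then press the dispenser's red feed plunger fully down to its stop twice, letting it rise fully in between. Stand every chalk marker lying on the counter upright in the blue cup and, when all else is done, ring the desk bell by pressing its plunger down to its stop. Leave the sanitiser bottle, the jam jar and the pastry tray where they are.

Things in the scene. Friction and masses are not known exactly. Their poses are not given: they have to be found in the camera images.
- dispenser: Label dispenser, fixed to the counter, in a different place and yaw each time. White base plate 115 mm (x) x 250 mm (y) x 12 mm thick; the steel spindle stands on its +y half, at y = +62 mm; a grey housing 85 x 85 mm, its top 70 mm above the counter, stands on its -y half at y = -64 mm and carries the red feed plunger. Origin: centre of the underside; z up.
- spindle_foot (a point): Foot of the spindle, on its axis, at the top of the base plate (12 mm above the counter). The spindle is 17 mm in diameter up to 62 mm above this point, then tapers to a 6 mm tip at 74 mm. It does not turn.
- feed (a joint): Travel of the feed plunger in m: 0 at rest (up), 0.020 at its stop (down). A spring pushes it back up: about 3 N to start it, about 12 N at the stop.
- feed_top (a point): Centre of the top face of the red feed plunger's head, a disc 38 mm across and 10 mm thick, 102 mm above the counter at rest; it moves down with the plunger.
- core: Empty cardboard core, a tube 31 mm outside, 25 mm inside, 57 mm tall, 20 g; starts standing on the base plate around the spindle. Origin: centre of its lower end as it starts; z along its axis.
- core_mid (a point): Middle of the core, on its axis, halfway up (28.5 mm from each end).
- roll: Fresh white paper roll, 58 mm in diameter, 57 mm tall, with a 25 mm hole right through along its axis, 150 g; starts standing on end on the counter. Origin: centre of its lower end as it starts; z along its axis. Either end may go down.
- roll_mid (a point): Middle of the roll, on its axis, halfway up (28.5 mm from each end).
- bin: Open green scrap bin fixed to the counter, 170 mm (x) x 150 mm (y) x 65 mm tall, 5 mm walls and floor. Origin: centre of its underside; z up.
- cup: Blue ceramic cup without handle, fixed to the counter; outside diameter 88 mm, inside 80 mm, 100 mm tall, floor 5 mm thick. Origin: centre of its underside; z up. The cup and the bell may have swapped sides.
- cup_floor (a point): Centre of the cup's inner floor, 5 mm above the counter.
- mat: Thin pale grey mat fixed to the counter, 190 mm (x) x 260 mm (y) x 3 mm; the markers start lying on it. Origin: centre of its underside.
- bell_plunger (a joint): Travel of the bell's plunger in m: 0 up, 0.007 at its stop. Spring: about 2 N to start, 5 N at the stop; it comes back up by itself.
- bell_top (a point): Centre of the top of the bell's brass plunger button, 20 mm across, 63 mm above the counter at rest. It stands in the middle of a fixed steel desk bell: black base 86 mm across, dome rising to 48 mm.
- sanitiser: Bystander: clear bottle with a white pump, 72 mm across, 196 mm tall. Origin: centre of its underside.
- pastry_tray: Bystander: white tray 160 x 120 mm with croissants, about 55 mm high. Origin: centre of its underside.
- jam_jar: Bystander: amber jar, 68 mm across, 90 mm tall. Origin: centre of its underside.
- marker0: A chunky square-barrelled chalk marker, 165 mm long, 16 x 16 mm, 35 g, black barrel with a white cap and tail; starts lying on the pale grey mat. Some markers may be absent. Origin: centre of its underside as it first lies; x runs along its length towards the cap, z up as it first lies. It may stand in the cup either end up.
- marker0_mid (a point): Middle of that marker (white), at its centre line, 82.5 mm from each end.
- marker1: A chunky square-barrelled chalk marker, 165 mm long, 16 x 16 mm, 35 g, black barrel with a yellow cap and tail; starts lying on the pale grey mat. Some markers may be absent. Origin: centre of its underside as it first lies; x runs along its length towards the cap, z up as it first lies. It may stand in the cup either end up.
- marker1_mid (a point): Middle of that marker (yellow), at its centre line, 82.5 mm from each end.
- marker2: A chunky square-barrelled chalk marker, 165 mm long, 16 x 16 mm, 35 g, black barrel with a red cap and tail; starts lying on the pale grey mat. Some markers may be absent. Origin: centre of its underside as it first lies; x runs along its length towards the cap, z up as it first lies. It may stand in the cup either end up.
- marker2_mid (a point): Middle of that marker (red), at its centre line, 82.5 mm from each end.

How it is judged:
On the way, in this order (a step that is already met when the one before it is completed fails the run):
1. the empty core lies in the bin (x of core_mid in the frame of bin between -0.075 and 0.075 m and y of core_mid in the frame of bin between -0.065 and 0.065 m and height (world z) of core_mid below 0.05 m), for 0.2 s.
2. the roll is fully down on the spindle (horizontal distance between roll_mid and spindle_foot below 0.007 m and z of roll_mid in the frame of spindle_foot between 0.024 and 0.0325 m and angle between the z axis of roll and the z axis of dispenser, either way round below 0.12 rad), for 0.2 s.
3. with the roll on, the feed plunger is pressed to its stop (all of step 2 and value of joint feed above 0.0175 m), for 0.1 s.
4. the feed plunger has risen (value of joint feed below 0.004 m), for 0.1 s.
5. the feed plunger is pressed to its stop a second time (all of step 3), for 0.1 s.
6. with the core binned, the roll on, the feed plunger up and every marker in the cup, the bell plunger is pressed to its stop (all of step 1 and all of step 2 and value of joint bell_plunger above 0.0055 m and value of joint feed below 0.004 m and horizontal distance between each of marker0_mid, marker1_mid, marker2_mid and cup_floor below 0.045 m and height (world z) of marker0_mid between 0.06 and 0.125 m and angle between the x axis of each of marker0, marker1, marker2 and the z axis of cup, either way round below 0.65 rad and height (world z) of marker1_mid between 0.06 and 0.125 m and height (world z) of marker2_mid between 0.06 and 0.125 m), for 0.05 s.
At the end, for the whole second after the job is handed in: Core in the bin, under 50 mm high; roll down on the spindle (axis within 7 mm, height within 4 mm, 0.12 rad square); every marker in the cup (middle within 45 mm of its axis, 60 to 125 mm high, leaning under 0.65 rad); both plungers up; all at rest (all of step 1 and all of step 2 and horizontal distance between each of marker0_mid, marker1_mid, marker2_mid and cup_floor below 0.045 m and height (world z) of marker0_mid between 0.06 and 0.125 m and angle between the x axis of each of marker0, marker1, marker2 and the z axis of cup, either way round below 0.65 rad and height (world z) of marker1_mid between 0.06 and 0.125 m and height (world z) of marker2_mid between 0.06 and 0.125 m and value of joint feed below 0.004 m and value of joint bell_plunger below 0.0025 m and linear speed of each of core, roll, marker0, marker1, marker2 below 0.03 m/s); the robot touches nothing.
It fails at once if the sanitiser bottle is moved more than 40 mm or tipped (distance of sanitiser from where it was at the start of the episode above 0.04 m or angle between sanitiser's own z axis and vertical above 0.4 rad).
It fails at once if the pastry tray is moved more than 40 mm or tipped (distance of pastry_tray from where it was at the start of the episode above 0.04 m or angle between pastry_tray's own z axis and vertical above 0.4 rad).
It fails at once if the jam jar is moved more than 40 mm or tipped (distance of jam_jar from where it was at the start of the episode above 0.04 m or angle between jam_jar's own z axis and vertical above 0.4 rad).
Of marker0, marker1, marker2 only 2 to 3 are there at a start; the rules pass over those that are not, and their reading is None.
At some moment in a run one of roll, marker0, marker1, marker2 may be knocked a few centimetres aside while the robot is not near it.
It also fails if it takes over 210 s, if anything falls off the work surface, if the arm or the gripper's body presses on something with over 40 N, if the wrist force passes 120 N, or if a joint passes its speed limit or range.

## Working session

There is one attempt and no reset: what is moved stays moved. The work goes in short steps, Python scripts to look and compute and a tool call to move; the robot and the scene stay as the last step left them, time stands still between calls to the robot, and variables do not carry over. Pictures are saved under pics/ and viewed, at most 16 in all, crops included, and the job is handed in when it is done.

Besides the shell and the picture viewer there is one more tool, called after "Request:" by a JSON object that holds its "op" and its "data", one argument or row to a line. play_rows: Moves the arm, as the interface text tells. Shift numbers are shares of 40 cm and turn numbers shares of 90 degrees, none past 1 either way. Its arguments: {"type":"object","properties":{"increments":{"type":"string"},"hand":{"type":"number"},"grip_force":{"type":"number"}},"required":["increments"]}

```bash
mkdir -p pics
cat > h.py <<'E'
import numpy as np, cv2
from scipy.spatial.transform import Rotation as R
from workcell import env, read_camera
def look(n):
    s=env.state(); c=read_camera(n)
    if n=="wrist":
        T=np.eye(4);T[:3,:3]=R.from_quat(s["tcp_rot"]).as_matrix();T[:3,3]=s["ee_pos"]
        c["cam_to_world"]=T@np.array(c["hand_eye"])
    c["f"]=210/np.tan(np.radians(c["vertical_fov"])/2); return c
def ray(c,u,v):
    M=np.array(c["cam_to_world"]);d=M[:3,:3]@np.array([(u-c["cx"])/c["f"],(v-c["cy"])/c["f"],1.]);return M[:3,3],d
def onz(c,u,v,z):
    o,d=ray(c,u,v);return o+d*(z-o[2])/d[2]
def cloud(c):
    v,u=np.mgrid[0:420,0:560];z=c["range_z"]
    p=np.stack([(u-c["cx"])/c["f"]*z,(v-c["cy"])/c["f"]*z,z],-1);M=np.array(c["cam_to_world"])
    w=p@M[:3,:3].T+M[:3,3];w[z==0]=np.nan;return w
def inc(p,s=None,rv=(0,0,0)):
    "world target point -> fraction along tool axes"
    s=s or env.state();return np.round(R.from_quat(s["tcp_rot"]).inv().apply(np.array(p)-s["ee_pos"])/.4,4)
E
python3 - <<'E'
from h import *
print(env.state(), env.tip_extent)
for n in ["top","side","wrist"]:
    c=look(n);cv2.imwrite(f"pics/{n}0.png",c["image"]);np.savez(f"{n}0.npz",**{k:np.array(v) for k,v in c.items()})
    print(n,c["f"],c["cx"],c["cy"],np.round(c["cam_to_world"],3).tolist(),c.get("hand_eye"))
E
```

```text
{'t': 0.0, 'qpos': array([-1.39810238e+00,  2.45829191e-01,  1.55900224e+00, -9.79084550e-06,
        1.33868023e+00, -1.74123527e-01]), 'joint_vel': array([-0.00086362,  0.00029941, -0.0008177 , -0.0022186 , -0.00017922,
        0.00013563]), 'effort': array([-1.56757837e-04, -4.15833163e+01, -3.14606130e+01,  6.84558274e-02,
        3.31926299e-02, -1.43447514e-04]), 'ee_pos': array([ 0.22082944, -0.61073748,  0.22134199]), 'tcp_rot': array([ 9.85001696e-01,  1.72541991e-01, -4.07720562e-06, -9.59508669e-04]), 'force': array([-0.20442569,  0.10324751,  0.18096555]), 'moment': array([-0.01530371,  0.00986844,  0.01402748]), 'gripper_force': 0.0, 'gripper_width': 0.09448196790294348} 0.017
top 413.80602376515697 284.6279795260672 213.22635781501467 [[-0.018, -0.995, 0.101, 0.45], [-1.0, 0.018, -0.008, -0.033], [0.007, -0.101, -0.995, 1.439], [0.0, 0.0, 0.0, 1.0]] None
side 498.8651732276354 279.78014098487694 212.40268188029285 [[-0.958, -0.169, 0.23, 0.246], [-0.284, 0.494, -0.822, 1.07], [0.025, -0.853, -0.521, 0.806], [0.0, 0.0, 0.0, 1.0]] None
wrist 368.16405429380893 279.0309876303016 205.96629478565242 [[0.341, -0.9, -0.272, 0.301], [-0.94, -0.326, -0.097, -0.581], [-0.001, 0.289, -0.957, 0.385], [0.0, 0.0, 0.0, 1.0]] [[ 7.11261758e-04 -9.57260117e-01 -2.89227526e-01  8.58774100e-02]
 [ 9.99999715e-01  6.07801798e-04  4.47527027e-04 -1.13907244e-03]
 [-2.52606764e-04 -2.89227762e-01  9.57260277e-01 -1.63481077e-01]
 [ 0.00000000e+00  0.00000000e+00  0.00000000e+00  1.00000000e+00]]
```

View pics/top0.png

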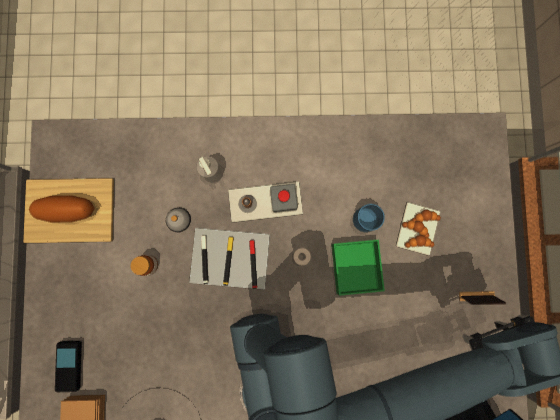

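View pics/side0.png

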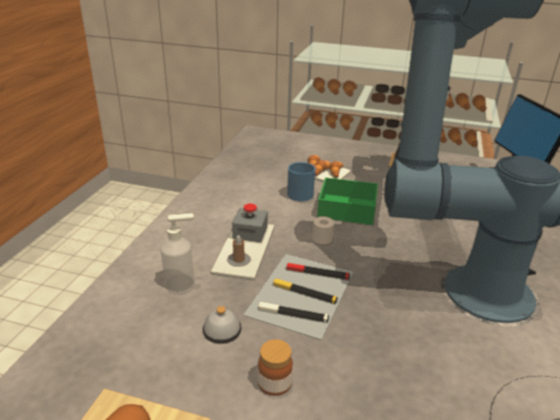

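The top view shows the core on its spindle (247,202), plunger (284,196), roll (302,256), bin (358,266), cup (368,216), bell (177,219) and three markers (205,258), (228,260), (252,263). The side view shows the same: core (238,250), plunger (250,210), roll (323,231), bell button (221,311).

```bash
cat > m.py <<'E'
from h import *
def ld(n): return {k:v for k,v in np.load(n).items() if v.dtype!=object}
t=ld("top0.npz");s=ld("side0.npz")
def blob(c,box,lo,hi):
    x0,y0,x1,y1=box;h=cv2.cvtColor(c["image"],cv2.COLOR_BGR2HSV)
    m=cv2.inRange(h,lo,hi);k=np.zeros_like(m);k[y0:y1,x0:x1]=m[y0:y1,x0:x1]
    n,l,st,ce=cv2.connectedComponentsWithStats(k);i=1+np.argmax(st[1:,4]);return ce[i],st[i],(l==i)
def tri(a,b):
    o1,d1=ray(t,*a);o2,d2=ray(s,*b)
    k=np.linalg.lstsq(np.stack([d1,-d2],1),o2-o1,rcond=None)[0]
    p,q=o1+d1*k[0],o2+d2*k[1];return np.round((p+q)/2,4),np.round(np.linalg.norm(p-q),4)
red=((0,150,70),(8,255,255))
a=blob(t,(270,180,300,212),*red);b=blob(s,(235,195,265,225),*red)
print("feed",a[1],b[1],tri(a[0],b[0]),onz(t,*a[0],.1))
W=cloud(t);Ws=cloud(s)
# heights in top cloud
def reg(box,zlo,zhi,name):
    x0,y0,x1,y1=box;p=W[y0:y1,x0:x1].reshape(-1,3);p=p[(p[:,2]>zlo)&(p[:,2]<zhi)]
    r=cv2.minAreaRect((p[:,:2]*1000).astype(np.float32));print(name,len(p),"mean",p.mean(0).round(4),"rect",np.round(r[0],1),np.round(r[1],1),round(r[2],1),"zmax",p[:,2].max().round(3))
reg((222,175,308,225),.006,.022,"base");reg((265,180,305,215),.06,.08,"housing");reg((265,180,305,215),.09,.11,"plunger")
reg((235,190,262,212),.055,.095,"core");reg((288,242,316,270),.045,.065,"roll")
reg((325,230,390,305),.05,.08,"bin");reg((350,198,388,235),.085,.11,"cup");reg((160,200,195,240),.055,.07,"bell");reg((160,200,195,240),.006,.07,"bellall")
reg((195,150,222,182),.03,.25,"sanit");reg((125,250,160,280),.03,.12,"jam");reg((392,195,445,260),.006,.09,"tray");reg((185,225,272,292),-.004,.008,"mat")
for n,bx in (("m0",(196,230,214,290)),("m1",(219,230,238,290)),("m2",(244,230,262,292))): reg(bx,.012,.03,n)
print("counter z",np.nanmedian(W[300:330,150:200,2]))
for n,c in (("t",t),("s",s)):
    bx={"t":(165,208,190,230),"s":(208,300,235,320)}[n];x=blob(c,bx,(5,100,80),(25,255,255));print("bell",n,x[0],x[1]);exec(f"B{n}=x[0]")
print(tri(Bt,Bs))
E
python3 m.py
python3 - <<'E'
import cv2,numpy as np
a=cv2.imread('pics/top0.png')[140:310,150:450];b=cv2.imread('pics/side0.png')[140:350,180:400]
cv2.imwrite('pics/tc.png',cv2.resize(a,None,fx=2.6,fy=2.6,interpolation=2))
E
```

```text
feed [278 190  12  12 109] [244 204  12   8  77] (array([ 0.6441, -0.0414,  0.0998]), np.float64(0.0004)) [ 0.64386725 -0.04147695  0.1       ]
base 1597 mean [0.6317 0.046  0.0121] rect [644.7  21.3] [294.9 168.2] 89.8 zmax 0.021
housing 537 mean [ 0.6412 -0.0416  0.0695] rect [643.  -41.5] [85.7 84.6] 5.7 zmax 0.079
plunger 102 mean [ 0.6421 -0.0413  0.1017] rect [642.2 -41.9] [33.2 36.1] 1.9 zmax 0.107
core 55 mean [0.6293 0.0836 0.0717] rect [630.3  83.2] [26.5 29.7] 86.4 zmax 0.089
roll 195 mean [ 0.4447 -0.0987  0.0565] rect [444.4 -98.5] [54.7 55.1] 25.3 zmax 0.064
bin 392 mean [ 0.4047 -0.2893  0.0631] rect [ 423.8 -284.3] [205.9 152. ] 4.5 zmax 0.073
cup 145 mean [ 0.5698 -0.3261  0.097 ] rect [ 568.6 -324.3] [84.8 87.2] 43.8 zmax 0.107
bell 28 mean [0.579  0.3253 0.0626] rect [578.3 326.5] [17.1 16.7] 89.7 zmax 0.07
bellall 500 mean [0.5766 0.3198 0.0328] rect [581.7 329.6] [118.  116.2] 3.9 zmax 0.07
sanit 491 mean [0.7311 0.1976 0.1262] rect [740.4 204.6] [71.4 69.2] 71.8 zmax 0.203
jam 418 mean [0.4259 0.4197 0.0794] rect [425.1 424.3] [64.2 63. ] 46.0 zmax 0.099
tray 1601 mean [ 0.5324 -0.5008  0.024 ] rect [ 541.  -503.6] [175.5 218.9] 86.4 zmax 0.057
mat 4681 mean [0.4453 0.1519 0.0023] rect [444.4 153.9] [299.6 227.4] 89.0 zmax 0.008
m0 237 mean [0.4404 0.2324 0.0186] rect [440.9 225.9] [160.7  33.1] 4.6 zmax 0.026
m1 229 mean [0.4334 0.1519 0.0184] rect [434.6 153.7] [ 37.2 162.8] 75.9 zmax 0.027
m2 230 mean [0.4206 0.0664 0.0182] rect [422.4  58.5] [163.3  33. ] 3.2 zmax 0.027
counter z 0.00042909479649466675
bell t [173.74193548 217.64516129] [171 215   7   6  31]
bell s [220.70175439 309.31578947] [217 306   9   8  57]
(array([0.5811, 0.3251, 0.0626]), np.float64(0.0002))
```

View pics/tc.png

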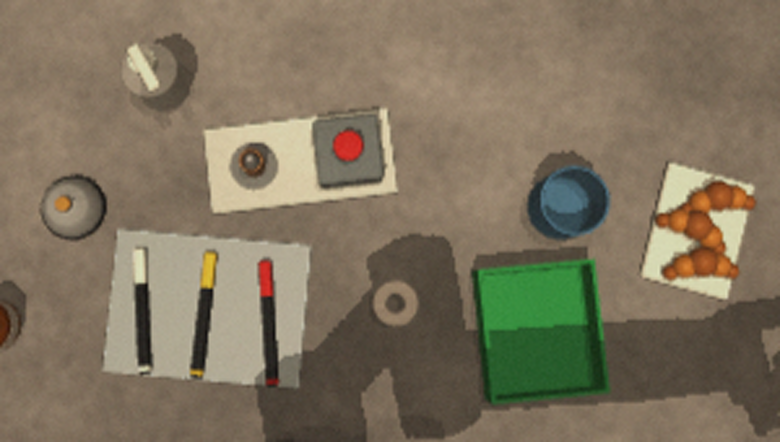

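The enlarged crop shows roll hole (395,303), core ring (252,162), plunger (348,146), bin corners (475,265), (593,260), (607,392), (487,403), and the markers' caps at the far end.

```bash
cat >> h.py <<'E'
def down(yaw): # tool x at world yaw (deg), z down
    a=np.radians(yaw);return R.from_matrix(np.array([[np.cos(a),np.sin(a),0],[np.sin(a),-np.cos(a),0],[0,0,-1]]))
def plan(wps,start=None):
    if start is None:
        s=env.state();p,r=np.array(s["ee_pos"]),R.from_quat(s["tcp_rot"])
    else: p,r=start
    for i,(tp,tr) in enumerate(wps):
        tp=np.array(tp,float)
        for _ in range(30):
            d=r.inv().apply(tp-p);w=(r.inv()*tr).as_rotvec();n=max(np.linalg.norm(d)/.0415,np.degrees(np.linalg.norm(w))/7.1)
            k=min(1,5/n) if n>0 else 1
            row=np.round(np.r_[d*k/.4,w*k/(np.pi/2)],3)
            print(f"wp{i} x{min(5,int(np.ceil(n)))}:"," ".join(f"{x:g}" for x in row+0.))
            p=p+r.apply(row[:3]*.4);r=r*R.from_rotvec(row[3:]*np.pi/2)
            if k==1: break
E
python3 - <<'E'
from h import *
from m import t
c=[onz(t,*q,.065) for q in ((332.7,241.9),(378,240),(383.5,290.8),(337.3,295))]
print(np.round(c,3).tolist(),np.mean(c,0))
D=down(0)
plan([((.63,.0835,.2),D),((.63,.0835,.045),D)])
E
```

```text
feed [278 190  12  12 109] [244 204  12   8  77] (array([ 0.6441, -0.0414,  0.0998]), np.float64(0.0004)) [ 0.64386725 -0.04147695  0.1       ]
base 1597 mean [0.6317 0.046  0.0121] rect [644.7  21.3] [294.9 168.2] 89.8 zmax 0.021
housing 537 mean [ 0.6412 -0.0416  0.0695] rect [643.  -41.5] [85.7 84.6] 5.7 zmax 0.079
plunger 102 mean [ 0.6421 -0.0413  0.1017] rect [642.2 -41.9] [33.2 36.1] 1.9 zmax 0.107
core 55 mean [0.6293 0.0836 0.0717] rect [630.3  83.2] [26.5 29.7] 86.4 zmax 0.089
roll 195 mean [ 0.4447 -0.0987  0.0565] rect [444.4 -98.5] [54.7 55.1] 25.3 zmax 0.064
bin 392 mean [ 0.4047 -0.2893  0.0631] rect [ 423.8 -284.3] [205.9 152. ] 4.5 zmax 0.073
cup 145 mean [ 0.5698 -0.3261  0.097 ] rect [ 568.6 -324.3] [84.8 87.2] 43.8 zmax 0.107
bell 28 mean [0.579  0.3253 0.0626] rect [578.3 326.5] [17.1 16.7] 89.7 zmax 0.07
bellall 500 mean [0.5766 0.3198 0.0328] rect [581.7 329.6] [118.  116.2] 3.9 zmax 0.07
sanit 491 mean [0.7311 0.1976 0.1262] rect [740.4 204.6] [71.4 69.2] 71.8 zmax 0.203
jam 418 mean [0.4259 0.4197 0.0794] rect [425.1 424.3] [64.2 63. ] 46.0 zmax 0.099
tray 16
[... 232 characters left out ...]
 33.1] 4.6 zmax 0.026
m1 229 mean [0.4334 0.1519 0.0184] rect [434.6 153.7] [ 37.2 162.8] 75.9 zmax 0.027
m2 230 mean [0.4206 0.0664 0.0182] rect [422.4  58.5] [163.3  33. ] 3.2 zmax 0.027
counter z 0.00042909479649466675
bell t [173.74193548 217.64516129] [171 215   7   6  31]
bell s [220.70175439 309.31578947] [217 306   9   8  57]
(array([0.5811, 0.3251, 0.0626]), np.float64(0.0002))
[[0.491, -0.203, 0.065], [0.494, -0.353, 0.065], [0.327, -0.365, 0.065], [0.317, -0.212, 0.065]] [ 0.40726026 -0.28322314  0.065     ]
wp0 x5: 0.399 -0.331 0.014 0 0 0.057
wp0 x5: 0.368 -0.365 0.015 0 0 0.057
wp0 x5: 0.334 -0.396 0.014 0 0 0.057
wp0 x5: 0.264 -0.377 0.013 -0.001 0 0.05
wp1 x4: 0 0 0.388 0 0 0
```

Request:
{"op": "play_rows", "data": {
  "increments": "0.399 -0.331 0.014 0 0 0.057; 0.399 -0.331 0.014 0 0 0.057; 0.399 -0.331 0.014 0 0 0.057; 0.399 -0.331 0.014 0 0 0.057; 0.399 -0.331 0.014 0 0 0.057",
  "hand": 0.3
}}

```text
t: 0.57
ee_pos: [0.3265, -0.4305, 0.2164]
tcp_rot: [0.992, 0.128, -0.0, -0.0]
force: [0.6, -0.8, 0.2]
gripper_width: 0.0642
gripper_force: 0.0
```

Request:
{"op": "play_rows", "data": {
  "increments": "0.368 -0.365 0.015 0 0 0.057; 0.368 -0.365 0.015 0 0 0.057; 0.368 -0.365 0.015 0 0 0.057; 0.368 -0.365 0.015 0 0 0.057; 0.368 -0.365 0.015 0 0 0.057"
}}

```text
t: 0.98
ee_pos: [0.4317, -0.2518, 0.2107]
tcp_rot: [0.996, 0.084, 0.0, -0.0]
force: [0.4, 0.0, 0.2]
gripper_width: 0.061
gripper_force: 0.0
```

Request:
{"op": "play_rows", "data": {
  "increments": "0.334 -0.396 0.014 0 0 0.057; 0.334 -0.396 0.014 0 0 0.057; 0.334 -0.396 0.014 0 0 0.057; 0.334 -0.396 0.014 0 0 0.057; 0.334 -0.396 0.014 0 0 0.057"
}}

```text
t: 1.4
ee_pos: [0.5371, -0.0732, 0.2051]
tcp_rot: [0.999, 0.039, -0.0, -0.0]
force: [0.8, -1.1, 0.2]
gripper_width: 0.0613
gripper_force: 0.0
```

Request:
{"op": "play_rows", "data": {
  "increments": "0.264 -0.377 0.013 0 0 0.05; 0.264 -0.377 0.013 0 0 0.05; 0.264 -0.377 0.013 0 0 0.05; 0.264 -0.377 0.013 0 0 0.05; 0.264 -0.377 0.013 0 0 0.05"
}}

```text
t: 1.82
ee_pos: [0.6311, 0.0873, 0.1994]
tcp_rot: [1.0, 0.002, -0.0, -0.001]
force: [1.3, 0.3, 0.7]
gripper_width: 0.0611
gripper_force: 0.0
```

```bash
sed -i '/^red=/,$d' m.py
python3 - <<'E'
from h import *
s=env.state();print(s["t"],s["ee_pos"],R.from_quat(s["tcp_rot"]).as_matrix().round(3).tolist(),s["qpos"].round(3),s["gripper_width"])
c=look("wrist");cv2.imwrite("pics/w1.png",c["image"])
W=cloud(c);M=(W[...,2]>.064)&(W[...,2]<.072);v,u=np.nonzero(M&(abs(W[...,0]-.63)<.03)&(abs(W[...,1]-.0835)<.03))
p=W[v,u];print(len(u),p.mean(0),cv2.minEnclosingCircle((p[:,:2]*1000).astype(np.float32)),u.mean(),v.mean())
q=W[(W[...,2]>.078)&(W[...,2]<.09)&(abs(W[...,0]-.63)<.03)&(abs(W[...,1]-.0835)<.03)];print(len(q),q.mean(0))
plan([((.63,.0835,.045),down(0))])
E
```

```text
1.8167 [0.63109033 0.0873186  0.19943633] [[1.0, 0.003, -0.0], [0.003, -1.0, 0.001], [-0.0, -0.001, -1.0]] [-4.100e-02  2.360e-01  1.612e+00  1.000e-03  1.294e+00  1.527e+00] 0.061053103046877846
495 [0.63453926 0.08309305 0.06910329] ((633.6705932617188, 82.94379425048828), 15.513376235961914) 285.90909090909093 198.05252525252524
224 [0.63495899 0.08327587 0.08295155]
wp0 x4: -0.004 0.012 0.386 -0.001 0 0.003
```

View pics/w1.png

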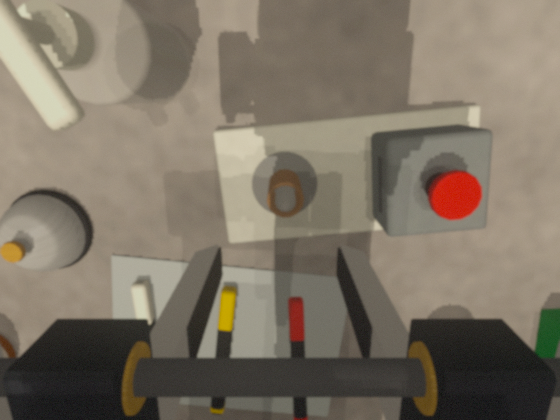

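The wrist view shows the core ring at (286,195) around the spindle, plunger at (455,195), nothing between the fingers and the spindle.

Run:
```python
from h import *
s=env.state();print(s["ee_pos"])
c=look("wrist");s=env.state();print(s["ee_pos"])
c=look("wrist")
W=cloud(c)
def g(zl,zh,x,y,r):
    m=(W[...,2]>zl)&(W[...,2]<zh)&(np.hypot(W[...,0]-x,W[...,1]-y)<r);p=W[m];print(len(p),p.mean(0).round(4),cv2.minEnclosingCircle((p[:,:2]*1000).astype(np.float32)))
g(.064,.072,.632,.0835,.03);g(.076,.084,.632,.0835,.03);g(.084,.09,.632,.0835,.03);g(.095,.107,.643,-.0415,.03);g(.066,.073,.643,-.0415,.07)
plan([((.632,.0833,.045),down(0))])
```

```text
[0.63141693 0.08814762 0.19933328]
[0.63046221 0.08581357 0.19928487]
502 [0.6344 0.083  0.0691] ((633.6094360351562, 83.0504379272461), 15.399581909179688)
197 [0.6357 0.0833 0.0797] ((633.8137817382812, 83.10735321044922), 8.165562629699707)
92 [0.6341 0.0832 0.0862] ((633.7218017578125, 82.75076293945312), 4.646718978881836)
2105 [ 0.6471 -0.0404  0.1026] ((646.1710815429688, -41.92811584472656), 18.983734130859375)
8072 [ 0.6512 -0.0365  0.0708] ((646.513671875, -41.49568176269531), 57.29997253417969)
wp0 x4: 0.006 0.002 0.386 0 0.001 0.001
```

Request:
{"op": "play_rows", "data": {
  "increments": "0.007 0.003 0.2 0 0 0; 0.007 0.003 0.386 0 0 0; 0.007 0.003 0.386 0 0 0; 0.007 0.003 0.386 0 0 0; 0.007 0.003 0.386 0 0 0"
}}

```text
t: 2.38
ee_pos: [0.6265, 0.0805, 0.0381]
tcp_rot: [1.0, -0.001, -0.007, -0.0]
force: [-0.8, 0.1, -0.1]
gripper_width: 0.061
gripper_force: 0.0
```

Request:
{"op": "play_rows", "data": {
  "increments": "0 0 0 0 0 0; 0 0 0 0 0 0; 0 0 0 0 0 0; 0 0 0 0 0 0; 0 0 0 0 0 0",
  "hand": -1,
  "grip_force": 10
}}

```text
t: 2.8
ee_pos: [0.6342, 0.0818, 0.048]
tcp_rot: [1.0, -0.0, 0.002, 0.0]
force: [0.4, -0.5, 5.5]
gripper_width: 0.0311
gripper_force: 10.2
```

Request:
{"op": "play_rows", "data": {
  "increments": "0 0 0 0 0 0; 0 0 0 0 0 0; 0 0 0 0 0 0; 0 0 0 0 0 0; 0 0 0 0 0 0"
}}

```text
t: 3.22
ee_pos: [0.6344, 0.0818, 0.048]
tcp_rot: [1.0, -0.0, 0.002, 0.0]
force: [-1.6, -0.4, 6.6]
gripper_width: 0.0315
gripper_force: 10.0
```

Run:
```python
from h import *
D=down(0);plan([((.632,.083,.16),D),((.407,-.283,.16),D),((.407,-.283,.06),D)])
```

```text
wp0 x3: -0.005 -0.003 -0.28 0 -0.002 0
wp1 x5: -0.272 0.442 0 0 0 0
wp1 x5: -0.271 0.442 0 0 0 0
wp1 x1: -0.019 0.031 0 0 0 0
wp2 x3: 0 0 0.25 0 0 0
```

Request:
{"op": "play_rows", "data": {
  "increments": "0 0 -0.07 0 0 0; 0 0 -0.14 0 0 0; 0 0 -0.21 0 0 0; 0 0 -0.29 0 0 0; 0 0 -0.29 0 0 0"
}}

```text
t: 3.63
ee_pos: [0.6369, 0.082, 0.1699]
tcp_rot: [1.0, 0.0, 0.006, 0.0]
force: [0.6, -0.1, 0.9]
gripper_width: 0.0317
gripper_force: 10.0
```

Request:
{"op": "play_rows", "data": {
  "increments": "-0.272 0.442 0 0 0 0; -0.272 0.442 0 0 0 0; -0.272 0.442 0 0 0 0; -0.272 0.442 0 0 0 0; -0.272 0.442 0 0 0 0"
}}

```text
t: 4.05
ee_pos: [0.5225, -0.0959, 0.1614]
tcp_rot: [1.0, 0.0, -0.0, 0.0]
force: [0.2, -0.2, -0.4]
gripper_width: 0.0315
gripper_force: 10.0
```

Request:
{"op": "play_rows", "data": {
  "increments": "-0.272 0.442 0 0 0 0; -0.272 0.442 0 0 0 0; -0.272 0.442 0 0 0 0; -0.272 0.442 0 0 0 0; -0.272 0.442 0 0 0 0"
}}

```text
t: 4.47
ee_pos: [0.4136, -0.2728, 0.1615]
tcp_rot: [1.0, -0.0, 0.0, 0.0]
force: [0.8, -0.1, -0.3]
gripper_width: 0.0309
gripper_force: 10.0
```

Request:
{"op": "play_rows", "data": {
  "increments": "-0.019 0.031 0 0 0 0; -0.019 0.031 0.07 0 0 0; -0.019 0.031 0.15 0 0 0; -0.019 0.031 0.24 0 0 0; -0.019 0.031 0.24 0 0 0"
}}

```text
t: 4.88
ee_pos: [0.4034, -0.2799, 0.0589]
tcp_rot: [1.0, -0.0, -0.005, -0.005]
force: [-0.4, 0.2, -0.6]
gripper_width: 0.0314
gripper_force: 10.0
```

Run:
```python
from h import *
s=env.state();print(s["ee_pos"],s["gripper_width"],s["qpos"].round(3))
c=look("side");cv2.imwrite("pics/s1.png",cv2.resize(c["image"][120:300,220:480],None,fx=2.5,fy=2.5))
```

```text
[ 0.40337169 -0.27985451  0.05894738] 0.031426516988522495 [-0.838  0.104  2.051 -0.     1.     0.734]
```

View pics/s1.png

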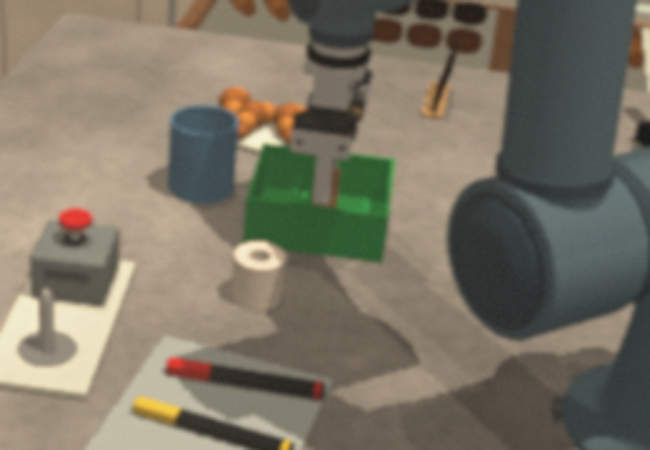

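The core hangs inside the bin at (340,185); the spindle at (47,320) is bare and the roll stands at (258,275).

Request:
{"op": "play_rows", "data": {
  "increments": "0 0 0 0 0 0; 0 0 0 0 0 0; 0 0 0 0 0 0; 0 0 -0.05 0 0 0; 0 0 -0.1 0 0 0",
  "hand": 0.3
}}

```text
t: 5.35
ee_pos: [0.4076, -0.2839, 0.107]
tcp_rot: [1.0, -0.0, 0.0, 0.0]
force: [-0.1, 0.3, -0.5]
gripper_width: 0.0599
gripper_force: 0.0
```

Request:
{"op": "play_rows", "data": {
  "increments": "0 0 -0.1 0 0 0; 0 0 -0.2 0 0 0; 0 0 -0.3 0 0 0; 0 0 -0.3 0 0 0; 0 0 -0.3 0 0 0"
}}

```text
t: 5.77
ee_pos: [0.4091, -0.2855, 0.2306]
tcp_rot: [1.0, -0.0, 0.003, 0.004]
force: [0.6, 0.7, -0.8]
gripper_width: 0.0612
gripper_force: 0.0
```

Request:
{"op": "play_rows", "data": {
  "increments": "-0.06 -0.44 -0.025 0 0 0; -0.06 -0.44 -0.025 0 0 0; -0.06 -0.44 -0.025 0 0 0; -0.06 -0.44 -0.025 0 0 0; -0.06 -0.44 -0.025 0 0 0",
  "hand": 1
}}

```text
t: 6.18
ee_pos: [0.3822, -0.1038, 0.2347]
tcp_rot: [1.0, 0.002, -0.0, -0.001]
force: [0.8, -0.9, 0.5]
gripper_width: 0.0912
gripper_force: 0.0
```

Request:
{"op": "play_rows", "data": {
  "increments": "0 0 0 0 0 0; 0 0 0 0 0 0; 0 0 0 0 0 0"
}}

```text
t: 6.43
ee_pos: [0.3836, -0.1087, 0.2353]
tcp_rot: [1.0, -0.001, -0.0, 0.0]
force: [-0.3, 0.3, 0.5]
gripper_width: 0.0941
gripper_force: 0.0
```

Run:
```python
from h import *
s=env.state();print(s["ee_pos"],s["qpos"].round(3))
for n in ("wrist","top"):
    c=look(n);W=cloud(c)
    m=(W[...,2]>.05)&(W[...,2]<.064)&(np.hypot(W[...,0]-.4447,W[...,1]+.0987)<.06);p=W[m]
    if len(p): print(n,len(p),p.mean(0).round(4),cv2.minEnclosingCircle((p[:,:2]*1000).astype(np.float32)))
c=look("wrist");W=cloud(c);m=(W[...,2]>.018)&(W[...,2]<.065)&(W[...,0]<.5)&(abs(W[...,1]+.283)<.07);p=W[m];print("bin core",p.mean(0) if len(p) else 0)
cv2.imwrite("pics/w2.png",c["image"])
```

```text
[ 0.38358401 -0.10872684  0.23534699] [-0.562 -0.41   2.148 -0.     1.404  1.01 ]
wrist 2640 [ 0.448  -0.0997  0.0579] ((447.17559814453125, -99.63057708740234), 28.940811157226562)
top 122 [ 0.4541 -0.097   0.0569] ((444.6531066894531, -98.64153289794922), 28.520118713378906)
bin core [ 0.39100326 -0.29301133  0.04414106]
```

View pics/w2.png

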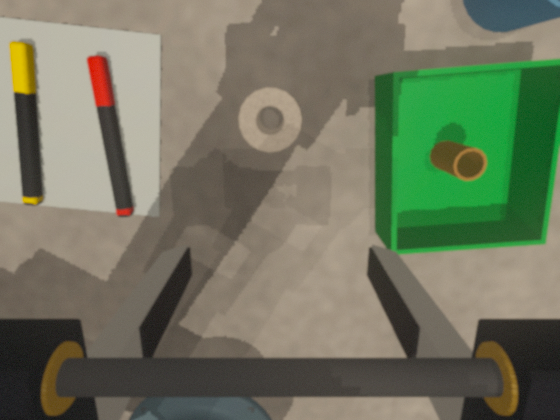

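The wrist view shows the core in the bin at (458,160) and the roll at (270,120) undisturbed.

Run:
```python
from h import *
D=down(0);plan([((.447,-.0993,.15),D),((.447,-.0993,.035),D)])
```

```text
wp0 x3: 0.159 -0.025 0.213 0 0 -0.001
wp1 x3: 0 0.001 0.288 0 0 0
```

Request:
{"op": "play_rows", "data": {
  "increments": "0.08 -0.0125 0.1 0 0 0; 0.159 -0.025 0.18 0 0 0; 0.159 -0.025 0.213 0 0 0; 0.159 -0.025 0.213 0 0 0; 0.159 -0.025 0.213 0 0 0"
}}

```text
t: 7.0
ee_pos: [0.4463, -0.0981, 0.1492]
tcp_rot: [1.0, -0.0, -0.002, -0.001]
force: [-0.6, -0.3, -0.7]
gripper_width: 0.0938
gripper_force: 0.0
```

Request:
{"op": "play_rows", "data": {
  "increments": "0 0 0.08 0 0 0; 0 0 0.16 0 0 0; 0 0 0.24 0 0 0; 0 0 0.288 0 0 0; 0 0 0.288 0 0 0"
}}

```text
t: 7.42
ee_pos: [0.4448, -0.0977, 0.0332]
tcp_rot: [1.0, -0.001, -0.002, -0.001]
force: [-0.5, -0.1, -0.2]
gripper_width: 0.0938
gripper_force: 0.0
```

Request:
{"op": "play_rows", "data": {
  "increments": "0 0 0 0 0 0; 0 0 0 0 0 0; 0 0 0 0 0 0; 0 0 0 0 0 0; 0 0 0 0 0 0",
  "hand": -1,
  "grip_force": 25
}}

```text
t: 7.83
ee_pos: [0.4481, -0.0985, 0.0366]
tcp_rot: [1.0, -0.0, 0.001, 0.001]
force: [0.2, 0.5, 0.9]
gripper_width: 0.0644
gripper_force: 0.0
```

Request:
{"op": "play_rows", "data": {
  "increments": "0 0 0 0 0 0; 0 0 0 0 0 0; 0 0 0 0 0 0; 0 0 0 0 0 0; 0 0 0 0 0 0"
}}

```text
t: 8.25
ee_pos: [0.4481, -0.0986, 0.0363]
tcp_rot: [1.0, -0.0, 0.001, 0.001]
force: [-1.5, -1.5, 6.3]
gripper_width: 0.0568
gripper_force: 24.9
```

Run:
```python
from h import *
s=env.state();print(s["ee_pos"])
x,y,z=s["ee_pos"]
D=down(0);plan([((x,y,.16),D),((.6337,.083,.16),D),((.6337,.083,z+.012),D)])
```

```text
[ 0.44806246 -0.09864644  0.03630989]
wp0 x3: 0 0 -0.309 0.001 -0.001 0
wp1 x5: 0.371 -0.362 0 0 0 0
wp1 x2: 0.094 -0.092 0 0 0 0
wp2 x3: 0 0 0.279 0 0 0
```

Request:
{"op": "play_rows", "data": {
  "increments": "0 0 -0.06 0 0 0; 0 0 -0.14 0 0 0; 0 0 -0.22 0 0 0; 0 0 -0.309 0 0 0; 0 0 -0.309 0 0 0"
}}

```text
t: 8.67
ee_pos: [0.4508, -0.0994, 0.1655]
tcp_rot: [1.0, -0.0, 0.005, 0.002]
force: [0.3, -0.9, -0.2]
gripper_width: 0.0568
gripper_force: 24.9
```

Request:
{"op": "play_rows", "data": {
  "increments": "0.08 -0.08 0 0 0 0; 0.16 -0.155 0 0 0 0; 0.23 -0.225 0 0 0 0; 0.3 -0.292 0 0 0 0; 0.373 -0.363 0 0 0 0"
}}

```text
t: 9.08
ee_pos: [0.5966, 0.0491, 0.1571]
tcp_rot: [1.0, -0.0, -0.001, -0.0]
force: [0.7, -1.0, -2.4]
gripper_width: 0.0567
gripper_force: 24.9
```

Request:
{"op": "play_rows", "data": {
  "increments": "0.06 -0.06 0 0 0 0; 0.094 -0.091 0 0 0 0; 0.094 -0.091 0 0 0 0; 0.094 -0.091 0 0 0 0; 0.094 -0.091 0 0 0 0"
}}

```text
t: 9.5
ee_pos: [0.6327, 0.0832, 0.1574]
tcp_rot: [1.0, -0.0, -0.001, 0.0]
force: [-1.1, -0.6, -2.0]
gripper_width: 0.0567
gripper_force: 24.9
```

Request:
{"op": "play_rows", "data": {
  "increments": "0 0 0 0 0 0; 0 0 0 0 0 0; 0 0 0 0 0 0; 0 0 0 0 0 0; 0 0 0 0 0 0"
}}

```text
t: 9.92
ee_pos: [0.6339, 0.0832, 0.1591]
tcp_rot: [1.0, -0.0, 0.0, 0.0]
force: [-1.0, -1.2, -2.1]
gripper_width: 0.0566
gripper_force: 24.9
```

Run:
```python
from h import *
s=env.state();print(s["ee_pos"],s["force"])
c=look("wrist");cv2.imwrite("pics/w3.png",c["image"])
W=cloud(c);P=W-np.array(s["ee_pos"])
m=(np.hypot(P[...,0],P[...,1])<.035)&(P[...,2]<.03)&(P[...,2]>-.045);p=W[m];print(len(p),p.mean(0) if len(p) else 0)
m=(W[...,2]>.076)&(W[...,2]<.09)&(np.hypot(W[...,0]-.634,W[...,1]-.083)<.015);print(m.sum(),W[m].mean(0) if m.any() else 0)
```

```text
[0.63391164 0.08319814 0.15907274] [-0.99725595 -1.16827761 -2.12814209]
16854 [0.63843757 0.08394733 0.17247694]
0 0
```

View pics/w3.png

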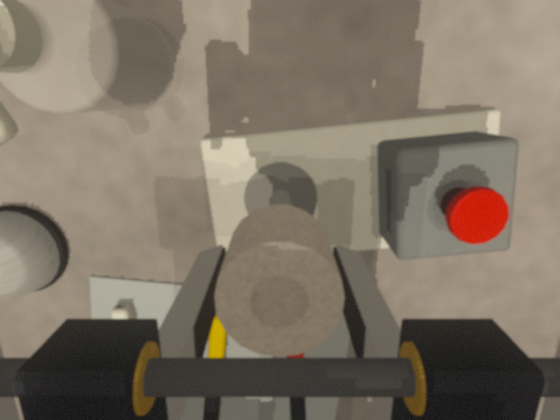

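The roll is held upright, its top face centred about (280,290), with the grey foot disc of the spindle behind at (281,195).

Run:
```python
from h import *
s=env.state();c=look("wrist");W=cloud(c);P=W-np.array(s["ee_pos"])
v,u=np.mgrid[0:420,0:560]
m=(u>210)&(u<350)&(v>235)&(v<356)&(P[...,2]>.012)&(P[...,2]<.028)&(abs(P[...,1])<.026);p=P[m];print(len(p),p.min(0),p.max(0),p.mean(0))
for y in (-.02,-.01,0,.01,.02):
    q=p[abs(p[:,1]-y)<.002];print(y,q[:,0].min().round(4),q[:,0].max().round(4),np.sqrt(.029**2-y*y).round(4))
```

```text
10560 [-0.02984919 -0.025999    0.01200029] [0.02792048 0.02599858 0.02403086] [0.00157588 0.00055637 0.02108817]
-0.02 -0.0219 0.0201 0.021
-0.01 -0.0278 0.0263 0.0272
0 -0.0292 0.0277 0.029
0.01 -0.028 0.0269 0.0272
0.02 -0.0239 0.0221 0.021
```

Request:
{"op": "play_rows", "data": {
  "increments": "0.001 0 0.04 0 0 0; 0.001 0 0.08 0 0 0; 0.001 0 0.12 0 0 0; 0.001 0 0.15 0 0 0; 0.001 0 0.15 0 0 0"
}}

```text
t: 10.43
ee_pos: [0.6323, 0.0836, 0.0956]
tcp_rot: [1.0, -0.0, -0.003, -0.0]
force: [-0.5, 0.1, -2.4]
gripper_width: 0.0563
gripper_force: 24.9
```

Request:
{"op": "play_rows", "data": {
  "increments": "0 0 0 0 0 0; 0 0 0 0 0 0; 0 0 0 0 0 0"
}}

```text
t: 10.68
ee_pos: [0.6354, 0.0836, 0.1003]
tcp_rot: [1.0, -0.0, 0.001, 0.0]
force: [-0.1, 0.7, -1.8]
gripper_width: 0.0567
gripper_force: 24.9
```

Request:
{"op": "play_rows", "data": {
  "increments": "0 0 0.03 0 0 0; 0 0 0.06 0 0 0; 0 0 0.09 0 0 0; 0 0 0.12 0 0 0; 0 0 0.12 0 0 0"
}}

```text
t: 11.1
ee_pos: [0.6332, 0.0836, 0.048]
tcp_rot: [1.0, -0.0, -0.002, -0.0]
force: [-0.7, -0.5, -1.1]
gripper_width: 0.0567
gripper_force: 24.9
```

Request:
{"op": "play_rows", "data": {
  "increments": "0 0 0 0 0 0; 0 0 0 0 0 0; 0 0 0 0 0 0"
}}

```text
t: 11.35
ee_pos: [0.6344, 0.0836, 0.0508]
tcp_rot: [1.0, -0.0, -0.0, 0.0]
force: [-0.0, 0.3, -1.1]
gripper_width: 0.0566
gripper_force: 24.9
```

Request:
{"op": "play_rows", "data": {
  "increments": "0 0 0 0 0 0; 0 0 0 0 0 0; 0 0 0 0 0 0; 0 0 0 0 0 0; 0 0 0 0 0 0",
  "hand": 1
}}

```text
t: 11.77
ee_pos: [0.6346, 0.0835, 0.0512]
tcp_rot: [1.0, -0.0, 0.0, 0.0]
force: [-0.1, 0.4, -0.2]
gripper_width: 0.0867
gripper_force: 0.0
```

Request:
{"op": "play_rows", "data": {
  "increments": "0 0 -0.06 0 0 0; 0 0 -0.14 0 0 0; 0 0 -0.22 0 0 0; 0 0 -0.3 0 0 0; 0 0 -0.3 0 0 0"
}}

```text
t: 12.18
ee_pos: [0.6387, 0.0835, 0.1794]
tcp_rot: [1.0, -0.0, 0.007, 0.0]
force: [1.2, -0.4, 0.4]
gripper_width: 0.094
gripper_force: 0.0
```

Request:
{"op": "play_rows", "data": {
  "increments": "0.01 0.1 0 0 0 0; 0.02 0.2 0 0 0 0; 0.03 0.28 0 0 0 0; 0.03 0.313 0 0 0 0; 0.03 0.313 0 0 0 0",
  "hand": -1
}}

```text
t: 12.6
ee_pos: [0.6463, -0.0442, 0.1706]
tcp_rot: [1.0, -0.002, -0.0, 0.0]
force: [-0.2, 0.2, -0.4]
gripper_width: 0.0642
gripper_force: 0.0
```

Request:
{"op": "play_rows", "data": {
  "increments": "0 0 0 0 0 0; 0 0 0 0 0 0; 0 0 0 0 0 0; 0 0 0 0 0 0; 0 0 0 0 0 0"
}}

```text
t: 13.02
ee_pos: [0.6463, -0.0404, 0.1709]
tcp_rot: [1.0, 0.001, -0.0, -0.0]
force: [0.1, 0.2, -0.4]
gripper_width: 0.0308
gripper_force: 0.0
```

Run:
```python
from h import *
s=env.state();print(s["ee_pos"],s["gripper_width"])
for n in ("side","top","wrist"):
    c=look(n);W=cloud(c)
    m=(W[...,2]>.045)&(W[...,2]<.11)&(np.hypot(W[...,0]-.632,W[...,1]-.083)<.033);p=W[m]
    if len(p): print(n,len(p),np.percentile(p[:,2],[10,50,90,99]).round(4),cv2.minEnclosingCircle((p[p[:,2]<.073][:,:2]*1000).astype(np.float32)))
cv2.imwrite("pics/w4.png",c["image"])
D=down(0);plan([((.6462,-.0417,.125),D)])
```

```text
[ 0.64633215 -0.04042847  0.17085425] 0.03078846786315656
side 387 [0.0503 0.0678 0.0719 0.0844] ((632.5481567382812, 85.28844451904297), 30.53650665283203)
top 198 [0.0631 0.0689 0.0761 0.086 ] ((630.7894897460938, 85.50382995605469), 28.731307983398438)
wrist 4996 [0.0573 0.0699 0.0714 0.0867] ((633.73974609375, 84.13704681396484), 29.35173225402832)
wp0 x2: 0 0.002 0.115 0 0 0
```

View pics/w4.png

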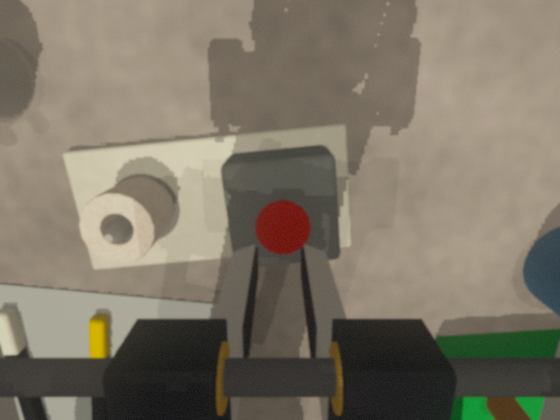

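The roll sits on the base plate over the spindle at (117,228); the plunger head is at (283,227), right ahead of the closing fingers.

Request:
{"op": "play_rows", "data": {
  "increments": "0 0.002 0.05 0 0 0; 0 0.002 0.1 0 0 0; 0 0.002 0.115 0 0 0; 0 0.002 0.115 0 0 0; 0 0.002 0.115 0 0 0"
}}

```text
t: 13.58
ee_pos: [0.6465, -0.0424, 0.1251]
tcp_rot: [1.0, -0.0, -0.0, -0.0]
force: [0.2, -0.8, 0.2]
gripper_width: 0.0003
gripper_force: 0.0
```

Request:
{"op": "play_rows", "data": {
  "increments": "0 0 0.02 0 0 0; 0 0 0.04 0 0 0; 0 0 0.06 0 0 0; 0 0 0.07 0 0 0; 0 0 0.07 0 0 0"
}}

```text
t: 14.0
ee_pos: [0.6486, -0.0429, 0.0998]
tcp_rot: [1.0, -0.0, 0.002, 0.001]
force: [-1.0, 1.2, 11.4]
gripper_width: 0.0001
gripper_force: 5.8
```

Request:
{"op": "play_rows", "data": {
  "increments": "0 0 0 0 0 0; 0 0 0 0 0 0; 0 0 0 0 0 0"
}}

```text
t: 14.25
ee_pos: [0.6485, -0.0429, 0.1002]
tcp_rot: [1.0, -0.0, 0.003, 0.001]
force: [-1.0, 1.0, 11.5]
gripper_width: 0.0006
gripper_force: 5.7
```

Request:
{"op": "play_rows", "data": {
  "increments": "0 0 0.015 0 0 0; 0 0 0.015 0 0 0; 0 0 0.015 0 0 0; 0 0 0.015 0 0 0"
}}

```text
t: 14.58
ee_pos: [0.6491, -0.0429, 0.0989]
tcp_rot: [1.0, 0.0, 0.002, 0.001]
force: [-13.0, 2.8, 33.6]
gripper_width: 0.0006
gripper_force: 16.7
```

Request:
{"op": "play_rows", "data": {
  "increments": "0 0 -0.05 0 0 0; 0 0 -0.1 0 0 0; 0 0 -0.1 0 0 0; 0 0 -0.1 0 0 0; 0 0 -0.1 0 0 0"
}}

```text
t: 15.0
ee_pos: [0.6456, -0.0423, 0.1294]
tcp_rot: [1.0, -0.0, -0.001, -0.0]
force: [-0.7, 0.5, -0.5]
gripper_width: 0.0003
gripper_force: 0.0
```

Request:
{"op": "play_rows", "data": {
  "increments": "0 0 0.03 0 0 0; 0 0 0.06 0 0 0; 0 0 0.08 0 0 0; 0 0 0.1 0 0 0; 0 0 0.1 0 0 0"
}}

```text
t: 15.42
ee_pos: [0.6479, -0.0427, 0.0987]
tcp_rot: [1.0, 0.0, -0.0, 0.0]
force: [-20.2, 4.3, 47.8]
gripper_width: 0.0003
gripper_force: 23.9
```

Request:
{"op": "play_rows", "data": {
  "increments": "0 0 0 0 0 0; 0 0 0 0 0 0; 0 0 0 0 0 0; 0 0 0 0 0 0"
}}

```text
t: 15.75
ee_pos: [0.6478, -0.0427, 0.0987]
tcp_rot: [1.0, 0.0, 0.0, 0.0]
force: [-18.4, 3.1, 45.3]
gripper_width: 0.0005
gripper_force: 23.2
```

Both presses reached the stop (force well above the spring's 12 N). Raise and look at the markers.

Request:
{"op": "play_rows", "data": {
  "increments": "0 0 -0.1 0 0 0; 0 0 -0.2 0 0 0; 0 0 -0.3 0 0 0; 0 0 -0.35 0 0 0; 0 0 -0.35 0 0 0"
}}

```text
t: 16.17
ee_pos: [0.6486, -0.0429, 0.235]
tcp_rot: [1.0, -0.0, 0.004, 0.001]
force: [0.8, 0.0, 0.4]
gripper_width: 0.0007
gripper_force: 0.0
```

Request:
{"op": "play_rows", "data": {
  "increments": "-0.4 -0.26 -0.07 0 0 0; -0.4 -0.26 -0.07 0 0 0; -0.4 -0.26 -0.07 0 0 0; -0.4 -0.26 -0.07 0 0 0; -0.4 -0.26 -0.07 0 0 0",
  "hand": -0.1
}}

```text
t: 16.58
ee_pos: [0.4826, 0.0633, 0.255]
tcp_rot: [1.0, 0.0, -0.003, -0.001]
force: [-0.5, -0.3, 0.2]
gripper_width: 0.0306
gripper_force: 0.0
```

Request:
{"op": "play_rows", "data": {
  "increments": "-0.3 -0.22 -0.08 0 0 0; -0.3 -0.22 -0.08 0 0 0; -0.3 -0.22 -0.08 0 0 0; -0.3 -0.22 -0.08 0 0 0; -0.3 -0.22 -0.08 0 0 0"
}}

```text
t: 17.0
ee_pos: [0.3633, 0.1517, 0.2888]
tcp_rot: [1.0, 0.002, -0.001, -0.0]
force: [0.8, -0.5, 0.7]
gripper_width: 0.0421
gripper_force: 0.0
```

Request:
{"op": "play_rows", "data": {
  "increments": "0 0 0 0 0 0; 0 0 0 0 0 0; 0 0 0 0 0 0; 0 0 0 0 0 0; 0 0 0 0 0 0"
}}

```text
t: 17.42
ee_pos: [0.3668, 0.1491, 0.2901]
tcp_rot: [1.0, -0.001, -0.001, 0.0]
force: [0.0, 0.0, -0.6]
gripper_width: 0.0418
gripper_force: 0.0
```

```bash
cat > mk.py <<'E'
from h import *
def markers(c,zlo=.012,zhi=.026,box=(.3,.56,-.02,.32),verb=True):
    W=cloud(c);m=((W[...,2]>zlo)&(W[...,2]<zhi)&(W[...,0]>box[0])&(W[...,0]<box[1])&(W[...,1]>box[2])&(W[...,1]<box[3])).astype(np.uint8)
    n,l,st,_=cv2.connectedComponentsWithStats(m);hs=cv2.cvtColor(c["image"],cv2.COLOR_BGR2HSV)
    for i in range(1,n):
        if st[i,4]<60: continue
        p=W[l==i];r=cv2.minAreaRect((p[:,:2]*1000).astype(np.float32));q=p[:,:2]-p[:,:2].mean(0);a=np.linalg.svd(q,full_matrices=False)[2][0];a=a*np.sign(a[0])
        e=q@a;cap=p[e>e.max()-.03]
        far=hs[l==i][e>e.max()-.03].mean(0);near=hs[l==i][e<e.min()+.03].mean(0)
        b=a@[0,0] ;mid=p[:,:2].mean(0)+a*(e.max()+e.min())/2
        print(st[i,4],"rect",np.round(r[0],1),np.round(r[1],1),"mid",mid.round(4),"dir deg",np.degrees(np.arctan2(a[1],a[0])).round(1),"len",np.ptp(e).round(3),"z",np.median(p[:,2]).round(4),"far hsv",far.round(0),"near",near.round(0))
E
python3 - <<'E'
from mk import *
s=env.state();print(s["t"],s["ee_pos"],s["qpos"].round(3),s["gripper_width"])
c=look("wrist");cv2.imwrite("pics/w5.png",c["image"]);markers(c)
print("top");markers(look("top"))
E
```

```text
17.4167 [0.36684533 0.14908896 0.29006638] [ 0.098 -0.454  2.08  -0.     1.517  1.67 ] 0.04183319809897333
81 rect [546.  311.9] [ 3.  16.7] mid [0.5462 0.312 ] dir deg -74.9 len 0.017 z 0.0173 far hsv [ 19.  38. 130.] near [ 19.  38. 130.]
2208 rect [444.4 232.1] [163.3  17.3] mid [0.4444 0.2314] dir deg 2.7 len 0.163 z 0.0197 far hsv [ 28.  35. 205.] near [ 21.  37. 103.]
2088 rect [437.6 151.2] [ 16.5 164.7] mid [0.4376 0.1513] dir deg -7.0 len 0.165 z 0.0198 far hsv [ 24. 221. 167.] near [22. 82. 98.]
2104 rect [424.1  66. ] [164.   16.8] mid [0.424  0.0669] dir deg 3.2 len 0.164 z 0.0197 far hsv [  3. 182. 167.] near [14. 75. 73.]
top
194 rect [452.3 233.5] [137.1  17.4] mid [0.4523 0.2331] dir deg 2.8 len 0.137 z 0.0187 far hsv [ 27.  49. 203.] near [22. 40. 37.]
193 rect [446.4 150.4] [ 16.5 139.9] mid [0.4463 0.1501] dir deg -7.0 len 0.14 z 0.0186 far hsv [ 21. 187. 138.] near [22. 44. 38.]
226 rect [421.9  67. ] [163.4  18.2] mid [0.4218 0.0666] dir deg 3.0 len 0.163 z 0.0182 far hsv [  2. 193. 142.] near [22. 82. 45.]
```

View pics/w5.png

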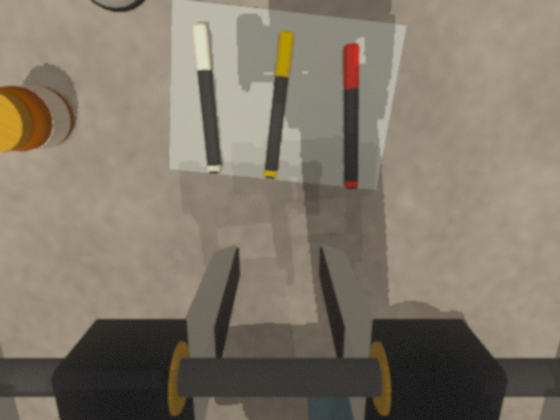

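The wrist view shows all three markers as before: white (207,100), yellow (280,105), red (351,115), caps away from the robot. Red first, gripped 52 mm towards its cap.

Run:
```python
from h import *
D=down(3.2);plan([((.476,.0694,.12),D),((.476,.0694,.0245),D)])
```

```text
wp0 x5: 0.261 0.19 0.406 0 0.001 -0.035
wp0 x1: 0.012 0.01 0.02 0 0 -0.001
wp1 x3: 0 0 0.239 0 0 0
```

Request:
{"op": "play_rows", "data": {
  "increments": "0.273 0.2 0.426 0 0.001 -0.036; 0.273 0.2 0.426 0 0.001 -0.036; 0.273 0.2 0.426 0 0.001 -0.036; 0.273 0.2 0.426 0 0.001 -0.036; 0.273 0.2 0.426 0 0.001 -0.036"
}}

```text
t: 17.93
ee_pos: [0.472, 0.0719, 0.1263]
tcp_rot: [1.0, 0.028, 0.001, 0.0]
force: [0.9, 1.1, 0.6]
gripper_width: 0.0421
gripper_force: 0.0
```

Request:
{"op": "play_rows", "data": {
  "increments": "0 0 0.012 0 0 0; 0 0 0.06 0 0 0; 0 0 0.12 0 0 0; 0 0 0.16 0 0 0; 0 0 0.18 0 0 0"
}}

```text
t: 18.35
ee_pos: [0.4698, 0.0732, 0.0542]
tcp_rot: [1.0, 0.028, -0.001, -0.0]
force: [-0.8, 0.5, -0.6]
gripper_width: 0.0425
gripper_force: 0.0
```

Request:
{"op": "play_rows", "data": {
  "increments": "0 0 0 0 0 0; 0 0 0 0 0 0; 0 0 0 0 0 0; 0 0 0 0 0 0"
}}

```text
t: 18.68
ee_pos: [0.4722, 0.073, 0.0572]
tcp_rot: [1.0, 0.028, 0.002, 0.0]
force: [-0.5, 0.3, 0.3]
gripper_width: 0.0421
gripper_force: 0.0
```

Run:
```python
from h import *
D=down(3.2);plan([((.476,.0694,.0245),D)])
```

```text
wp0 x1: 0.009 0.01 0.082 0 -0.003 0
```

Request:
{"op": "play_rows", "data": {
  "increments": "0.009 0.01 0.03 0 0 0; 0.009 0.01 0.06 0 0 0; 0.009 0.01 0.08 0 0 0; 0.009 0.01 0.08 0 0 0; 0.009 0.01 0.08 0 0 0"
}}

```text
t: 19.1
ee_pos: [0.4749, 0.0693, 0.0239]
tcp_rot: [1.0, 0.028, 0.001, -0.0]
force: [0.0, -0.8, 0.7]
gripper_width: 0.0426
gripper_force: 0.0
```

Request:
{"op": "play_rows", "data": {
  "increments": "0 0 0 0 0 0; 0 0 0 0 0 0; 0 0 0 0 0 0; 0 0 0 0 0 0; 0 0 0 0 0 0",
  "hand": -1,
  "grip_force": 25
}}

```text
t: 19.52
ee_pos: [0.4752, 0.0692, 0.0241]
tcp_rot: [1.0, 0.028, 0.001, 0.0]
force: [0.3, -0.4, 2.2]
gripper_width: 0.0158
gripper_force: 25.0
```

Request:
{"op": "play_rows", "data": {
  "increments": "0 0 0 0 0 0; 0 0 0 0 0 0; 0 0 0 0 0 0; 0 0 0 0 0 0; 0 0 0 0 0 0"
}}

```text
t: 19.93
ee_pos: [0.4753, 0.0692, 0.0241]
tcp_rot: [1.0, 0.028, 0.001, 0.0]
force: [-0.5, -0.7, 5.6]
gripper_width: 0.0158
gripper_force: 25.0
```

Request:
{"op": "play_rows", "data": {
  "increments": "0 0 -0.1 0 0 0; 0 0 -0.2 0 0 0; 0 0 -0.3 0 0 0; 0 0 -0.4 0 0 0; 0 0 -0.5 0 0 0"
}}

```text
t: 20.35
ee_pos: [0.4739, 0.0693, 0.225]
tcp_rot: [1.0, 0.028, 0.0, -0.0]
force: [0.4, 0.0, -0.6]
gripper_width: 0.0155
gripper_force: 25.0
```

Run:
```python
from h import *
s=env.state();print(s["ee_pos"],s["qpos"].round(3),s["gripper_width"])
def tilt(psi,t): return down(psi)*R.from_rotvec([0,np.radians(t),0])
plan([((.45,-.30,.32),down(55)),((.45,-.33,.32),tilt(55,35))])
```

```text
[0.47389792 0.06934649 0.22502407] [-0.092 -0.172  1.982  0.     1.331  1.422] 0.015521622402484033
wp0 x5: -0.06 0.499 -0.129 0 0 -0.312
wp0 x5: -0.243 0.346 -0.109 0 -0.001 -0.263
wp1 x5: -0.061 0.043 0 0 0.389 0
```

Request:
{"op": "play_rows", "data": {
  "increments": "-0.06 0.499 -0.129 0 0 -0.312; -0.06 0.499 -0.129 0 0 -0.312; -0.06 0.499 -0.129 0 0 -0.312; -0.06 0.499 -0.129 0 0 -0.312; -0.06 0.499 -0.129 0 0 -0.312"
}}

```text
t: 20.77
ee_pos: [0.4626, -0.1116, 0.2697]
tcp_rot: [0.962, 0.273, 0.001, -0.0]
force: [0.8, -0.6, -0.9]
gripper_width: 0.0156
gripper_force: 25.0
```

Request:
{"op": "play_rows", "data": {
  "increments": "-0.243 0.346 -0.109 0 0 -0.263; -0.243 0.346 -0.109 0 0 -0.263; -0.243 0.346 -0.109 0 0 -0.263; -0.243 0.346 -0.109 0 0 -0.263; -0.243 0.346 -0.109 0 0 -0.263"
}}

```text
t: 21.18
ee_pos: [0.4514, -0.2837, 0.3142]
tcp_rot: [0.887, 0.461, 0.001, 0.001]
force: [0.4, 0.1, -0.9]
gripper_width: 0.0158
gripper_force: 25.0
```

Request:
{"op": "play_rows", "data": {
  "increments": "-0.061 0.043 0 0 0.389 0; -0.061 0.043 0 0 0.389 0; -0.061 0.043 0 0 0.389 0; -0.061 0.043 0 0 0.389 0; -0.061 0.043 0 0 0.389 0"
}}

```text
t: 21.6
ee_pos: [0.4518, -0.3103, 0.3135]
tcp_rot: [0.845, 0.439, 0.27, -0.139]
force: [-0.9, -0.2, -0.7]
gripper_width: 0.0158
gripper_force: 25.0
```

```bash
cat >> h.py <<'E'
def tilt(psi,t): return down(psi)*R.from_rotvec([0,np.radians(t),0])
E
python3 - <<'E'
from h import *
s=env.state();print(s["ee_pos"],s["qpos"].round(3),s["gripper_width"],R.from_quat(s["tcp_rot"]).as_matrix().round(3))
plan([((.5,-.35,.32),tilt(55,70))])
E
```

```text
[ 0.45180532 -0.31025269  0.31354001] [-1.074  0.017  1.731  0.55   1.679 -0.481] 0.015831791490497103 [[ 0.468  0.818  0.335]
 [ 0.668 -0.575  0.473]
 [ 0.579  0.002 -0.815]]
wp0 x5: -0.001 0.156 -0.02 0.002 0.385 0
```

Request:
{"op": "play_rows", "data": {
  "increments": "0 0.156 -0.02 0.002 0.385 0; 0 0.156 -0.02 0.002 0.385 0; 0 0.156 -0.02 0.002 0.385 0; 0 0.156 -0.02 0.002 0.385 0; 0 0.156 -0.02 0.002 0.385 0"
}}

```text
t: 22.02
ee_pos: [0.5002, -0.3499, 0.3189]
tcp_rot: [0.727, 0.378, 0.509, -0.266]
force: [0.2, 0.4, -1.1]
gripper_width: 0.0155
gripper_force: 25.0
```

Request:
{"op": "play_rows", "data": {
  "increments": "0 0 0 0 0 0; 0 0 0 0 0 0; 0 0 0 0 0 0; 0 0 0 0 0 0; 0 0 0 0 0 0"
}}

```text
t: 22.43
ee_pos: [0.5011, -0.3488, 0.3218]
tcp_rot: [0.728, 0.381, 0.506, -0.263]
force: [-0.2, 0.2, -0.3]
gripper_width: 0.0159
gripper_force: 25.0
```

Run:
```python
from h import *
s=env.state();print(s["ee_pos"],s["qpos"].round(3),s["gripper_width"],R.from_quat(s["tcp_rot"]).as_matrix().round(3).tolist())
c=look("side");cv2.imwrite("pics/s2.png",c["image"])
for n in ("side","top"):
    c=look(n);W=cloud(c)
    m=(W[...,2]>.085)&(W[...,2]<.106)&(np.hypot(W[...,0]-.569,W[...,1]+.325)<.055);p=W[m]
    hs=cv2.cvtColor(c["image"],cv2.COLOR_BGR2HSV)[m];p=p[(hs[:,0]>95)&(hs[:,0]<125)&(hs[:,1]>80)]
    if len(p): print(n,len(p),p.mean(0).round(4),cv2.minEnclosingCircle((p[:,:2]*1000).astype(np.float32)))
```

```text
[ 0.50109451 -0.34875146  0.3217567 ] [-1.164  0.332  1.588  1.013  1.922 -0.556] 0.015921769928445215 [[0.198, 0.821, 0.536], [0.288, -0.571, 0.769], [0.937, 0.002, -0.349]]
side 1 [ 0.53   -0.3159  0.0997] ((530.0065307617188, -315.93023681640625), 9.999999747378752e-05)
top 57 [ 0.5719 -0.3088  0.0987] ((570.1972045898438, -323.2564697265625), 43.83500289916992)
```

View pics/s2.png

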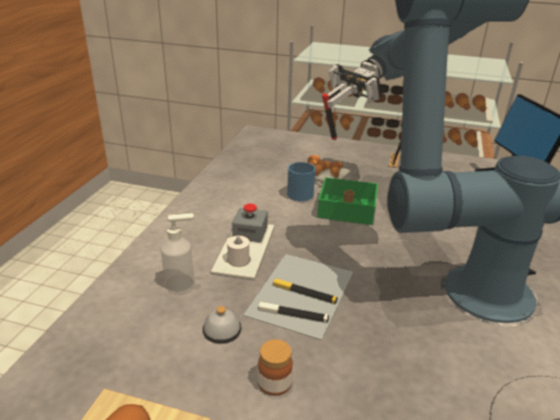

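The red marker hangs tilted at (330,117), the roll is on the spindle (238,250), and the cup at (301,181) is clear.

```bash
cat >> h.py <<'E'
C=np.array([.5725,-.324,0])
def place(b,v,gap,psi=55,t=80,off=(-.134,0,.013)):
    r=tilt(psi,t);M=r.as_matrix();u=np.array([np.cos(np.radians(psi)),np.sin(np.radians(psi)),0]);bot=C+b*u+v*M[:,1]+[0,0,.005+gap]
    return bot-M@np.array(off),r
E
python3 - <<'E'
from h import *
a=place(-.008,.018,.135);b=place(-.008,.018,.010);print(a[0],b[0])
plan([a,b])
E
```

```text
[ 0.58865938 -0.33230406  0.27422167] [ 0.58865938 -0.33230406  0.14922167]
wp0 x3: -0.055 0.157 0.19 -0.001 0.115 0.001
wp1 x4: -0.307 0 0.055 0 0 0
```

Request:
{"op": "play_rows", "data": {
  "increments": "-0.055 0.157 0.19 -0.001 0.115 0.001; -0.055 0.157 0.19 -0.001 0.115 0.001; -0.055 0.157 0.19 -0.001 0.115 0.001; -0.055 0.157 0.19 -0.001 0.115 0.001; -0.055 0.157 0.19 -0.001 0.115 0.001"
}}

```text
t: 23.0
ee_pos: [0.5888, -0.332, 0.2729]
tcp_rot: [0.679, 0.353, 0.57, -0.298]
force: [0.2, -0.3, 0.2]
gripper_width: 0.0157
gripper_force: 25.0
```

Request:
{"op": "play_rows", "data": {
  "increments": "0 0 0 0 0 0; 0 0 0 0 0 0; 0 0 0 0 0 0; 0 0 0 0 0 0; 0 0 0 0 0 0"
}}

```text
t: 23.42
ee_pos: [0.5882, -0.3332, 0.2739]
tcp_rot: [0.68, 0.353, 0.57, -0.297]
force: [0.7, 0.1, -0.7]
gripper_width: 0.0158
gripper_force: 25.0
```

Run:
```python
from h import *
s=env.state();print(s["ee_pos"],s["qpos"].round(3))
M=R.from_quat(s["tcp_rot"]).as_matrix();print(s["ee_pos"]+M@[-.134,0,.013],M.round(3).tolist())
W=cloud(look("top"));
c=look("side");W=cloud(c);hs=cv2.cvtColor(c["image"],cv2.COLOR_BGR2HSV)
p0=np.array(s["ee_pos"])+M@[-.0515,0,.013];q=(W-p0)
ax=M[:,0];along=q@ax;perp=np.linalg.norm(q-along[...,None]*ax,axis=-1)
m=(perp<.02)&(abs(along)<.1)&(hs[...,2]<60)
p=W[m];print(m.sum(),p.mean(0)-p0, along[m].min(),along[m].max())
for k in (-.07,-.05,-.03,0):
    n=m&(abs(along-k)<.008);print(k,n.sum(),(W[n]-(p0+k*ax)).mean(0).round(4))
plan([place(-.008,.018,.010)])
```

```text
[ 0.58815534 -0.33316641  0.27393125] [-1.054  0.533  1.505  1.201  1.874 -0.563]
[ 0.58211691 -0.34162733  0.13970401] [[0.1, 0.819, 0.565], [0.141, -0.574, 0.806], [0.985, -0.001, -0.173]]
110 [-0.00329559  0.00478672 -0.01495612] -0.06975385914322425 0.03310403698243354
-0.07 6 [-0.001   0.0082  0.0034]
-0.05 13 [-0.0024  0.0075 -0.0004]
-0.03 19 [-0.0021  0.0078 -0.001 ]
0 21 [-0.0022  0.0058 -0.0009]
wp0 x3: -0.306 0 0.055 0 -0.001 -0.001
```

Request:
{"op": "play_rows", "data": {
  "increments": "-0.08 0 0.014 0 0 0; -0.16 0 0.028 0 0 0; -0.24 0 0.042 0 0 0; -0.306 0 0.054 0 0 0; -0.306 0 0.054 0 0 0"
}}

```text
t: 23.93
ee_pos: [0.5869, -0.3302, 0.1433]
tcp_rot: [0.68, 0.35, 0.57, -0.301]
force: [-0.4, 0.6, -1.6]
gripper_width: 0.0159
gripper_force: 25.0
```

Request:
{"op": "play_rows", "data": {
  "increments": "0 0 0 0 0 0; 0 0 0 0 0 0; 0 0 0 0 0 0"
}}

```text
t: 24.18
ee_pos: [0.589, -0.3334, 0.1513]
tcp_rot: [0.679, 0.354, 0.57, -0.296]
force: [-0.0, 0.0, 0.9]
gripper_width: 0.0159
gripper_force: 25.0
```

Run:
```python
from h import *
c=look("side");cv2.imwrite("pics/s3.png",cv2.resize(c["image"][70:250,220:420],None,fx=3,fy=3))
```

```text
(no output)
```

View pics/s3.png

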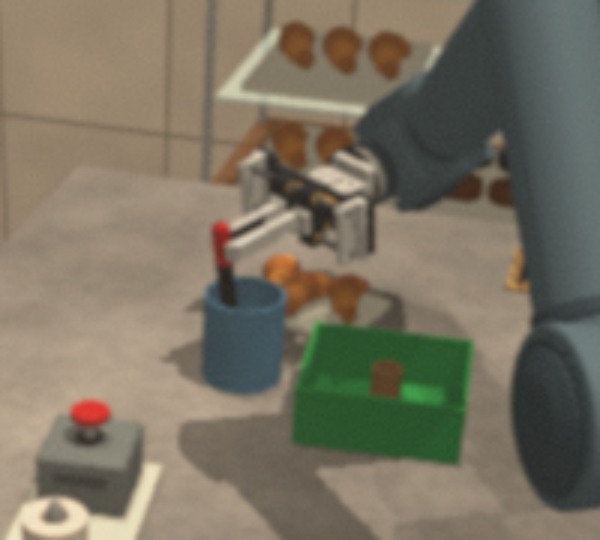

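The red marker stands in the cup mouth at (225,275), held by the cap above the rim; the core stands in the bin at (387,378).

Request:
{"op": "play_rows", "data": {
  "increments": "0 0 0 0 0 0; 0 0 0 0 0 0; 0 0 0 0 0 0; 0 0 0 0 0 0; 0 0 0 0 0 0",
  "hand": -0.1
}}

```text
t: 24.65
ee_pos: [0.5884, -0.3324, 0.1491]
tcp_rot: [0.679, 0.353, 0.57, -0.298]
force: [0.7, 0.6, -0.0]
gripper_width: 0.0416
gripper_force: 0.0
```

Request:
{"op": "play_rows", "data": {
  "increments": "0 0 -0.06 0 0 0; 0 0 -0.12 0 0 0; 0 0 -0.2 0 0 0; 0 0 -0.28 0 0 0; 0.05 0 -0.35 0 0 0"
}}

```text
t: 25.07
ee_pos: [0.5095, -0.443, 0.1897]
tcp_rot: [0.68, 0.35, 0.57, -0.3]
force: [1.4, -1.3, -1.2]
gripper_width: 0.0422
gripper_force: 0.0
```

Run:
```python
from h import *
s=env.state();print(s["ee_pos"],s["qpos"].round(3),s["gripper_width"])
c=look("top");W=cloud(c);hs=cv2.cvtColor(c["image"],cv2.COLOR_BGR2HSV)
m=(W[...,2]>.1)&(W[...,2]<.2)&(np.hypot(W[...,0]-.58,W[...,1]+.325)<.09);p=W[m];print(m.sum(),p[p[:,2].argsort()[::-1][:40:5]].round(3).tolist())
cv2.imwrite("pics/t2.png",cv2.resize(c["image"][150:300,170:450],None,fx=2.8,fy=2.8))
plan([((.5,-.35,.3),tilt(55,35)),((.49,.145,.26),down(-7)),((.4892,.145,.06),down(-7))])
```

```text
[ 0.50945814 -0.44295551  0.18967208] [-1.219  0.745  1.362  1.079  1.979 -0.686] 0.042243338235903254
103 [[0.606, -0.294, 0.167], [0.61, -0.292, 0.164], [0.607, -0.298, 0.162], [0.604, -0.298, 0.161], [0.607, -0.283, 0.16], [0.611, -0.283, 0.158], [0.595, -0.293, 0.152], [0.6, -0.305, 0.142]]
wp0 x5: 0.227 -0.126 0.111 0.003 -0.394 0
wp0 x2: 0.066 -0.033 -0.01 0.001 -0.106 0
wp1 x5: 0.318 -0.305 0.273 -0.088 -0.146 0.279
wp1 x5: 0.2 -0.451 0.159 -0.088 -0.146 0.278
wp1 x2: 0.004 -0.203 0.027 -0.034 -0.057 0.11
wp2 x5: -0.002 0 0.5 0 0 0
```

View pics/t2.png

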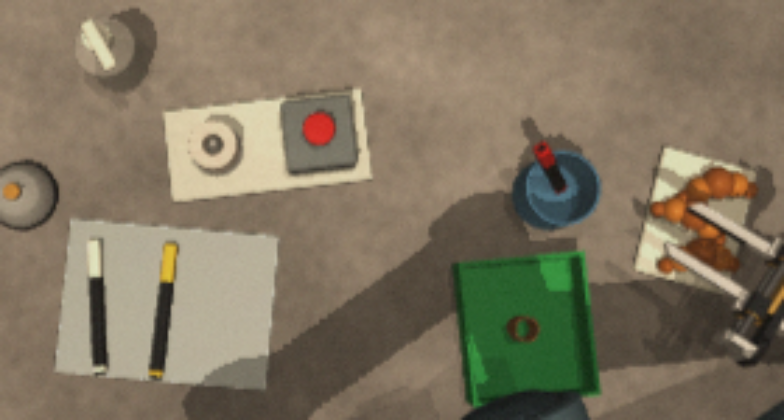

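Red leans in the cup towards (545,155), away from the gripper; white (97,305) and yellow (163,310) still lie on the mat, the core stands in the bin (522,328).

Request:
{"op": "play_rows", "data": {
  "increments": "0.227 -0.126 0.111 0.003 -0.394 0; 0.227 -0.126 0.111 0.003 -0.394 0; 0.227 -0.126 0.111 0.003 -0.394 0; 0.227 -0.126 0.111 0.003 -0.394 0; 0.227 -0.126 0.111 0.003 -0.394 0"
}}

```text
t: 25.53
ee_pos: [0.5045, -0.3653, 0.2776]
tcp_rot: [0.821, 0.43, 0.333, -0.174]
force: [0.2, -1.0, -0.2]
gripper_width: 0.0421
gripper_force: 0.0
```

Request:
{"op": "play_rows", "data": {
  "increments": "0.066 -0.033 -0.01 0.001 -0.106 0; 0.066 -0.033 -0.01 0.001 -0.106 0"
}}

```text
t: 25.7
ee_pos: [0.5045, -0.3428, 0.303]
tcp_rot: [0.844, 0.445, 0.265, -0.137]
force: [0.5, -0.1, 1.2]
gripper_width: 0.0422
gripper_force: 0.0
```

Request:
{"op": "play_rows", "data": {
  "increments": "0.318 -0.305 0.273 -0.088 -0.146 0.279; 0.318 -0.305 0.273 -0.088 -0.146 0.279; 0.318 -0.305 0.273 -0.088 -0.146 0.279; 0.318 -0.305 0.273 -0.088 -0.146 0.279; 0.318 -0.305 0.273 -0.088 -0.146 0.279"
}}

```text
t: 26.12
ee_pos: [0.4973, -0.1383, 0.2816]
tcp_rot: [0.953, 0.241, 0.161, -0.086]
force: [0.6, 1.5, -0.4]
gripper_width: 0.0425
gripper_force: 0.0
```

Request:
{"op": "play_rows", "data": {
  "increments": "0.2 -0.451 0.159 -0.088 -0.146 0.278; 0.2 -0.451 0.159 -0.088 -0.146 0.278; 0.2 -0.451 0.159 -0.088 -0.146 0.278; 0.2 -0.451 0.159 -0.088 -0.146 0.278; 0.2 -0.451 0.159 -0.088 -0.146 0.278"
}}

```text
t: 26.53
ee_pos: [0.4936, 0.0217, 0.2687]
tcp_rot: [0.998, 0.038, 0.051, -0.03]
force: [0.2, -0.1, -0.6]
gripper_width: 0.0424
gripper_force: 0.0
```

Request:
{"op": "play_rows", "data": {
  "increments": "0.004 -0.203 0.027 -0.034 -0.057 0.11; 0.004 -0.203 0.027 -0.034 -0.057 0.11; 0.004 -0.203 0.027 -0.034 -0.057 0.11; 0.004 -0.203 0.027 -0.034 -0.057 0.11; 0.004 -0.203 0.027 -0.034 -0.057 0.11"
}}

```text
t: 26.95
ee_pos: [0.4898, 0.1019, 0.2622]
tcp_rot: [0.999, -0.045, 0.004, -0.007]
force: [-0.6, -1.4, -0.2]
gripper_width: 0.0424
gripper_force: 0.0
```

Run:
```python
from mk import *
s=env.state();print(s["ee_pos"],s["qpos"].round(3))
markers(look("top"))
plan([((.4892,.145,.06),down(-7))])
```

```text
[0.48977942 0.10187656 0.26224597] [-0.029 -0.155  1.898  0.014  1.389  1.629]
97 rect [411.6 154.8] [16.5 66.2] mid [0.4115 0.1544] dir deg -7.5 len 0.066 z 0.0184 far hsv [36. 32. 33.] near [25. 34. 40.]
wp0 x5: -0.016 -0.102 0.507 -0.009 -0.005 0.019
```

Request:
{"op": "play_rows", "data": {
  "increments": "-0.016 -0.102 0.15 -0.009 -0.005 0.019; -0.016 -0.102 0.25 -0.009 -0.005 0.019; -0.016 -0.102 0.35 -0.009 -0.005 0.019; -0.016 -0.102 0.4 -0.009 -0.005 0.019; -0.016 -0.102 0.4 -0.009 -0.005 0.019"
}}

```text
t: 27.42
ee_pos: [0.483, 0.1431, 0.0953]
tcp_rot: [0.998, -0.062, -0.007, 0.001]
force: [-1.0, -0.2, -1.0]
gripper_width: 0.0426
gripper_force: 0.0
```

Request:
{"op": "play_rows", "data": {
  "increments": "0 0 0 0 0 0; 0 0 0 0 0 0; 0 0 0 0 0 0; 0 0 0 0 0 0"
}}

```text
t: 27.75
ee_pos: [0.4912, 0.1444, 0.1061]
tcp_rot: [0.998, -0.061, 0.003, -0.0]
force: [-0.4, 0.6, 0.1]
gripper_width: 0.0421
gripper_force: 0.0
```

Run:
```python
from mk import *
s=env.state();print(s["ee_pos"])
plan([((.4892,.145,.06),down(-7)),((.4892,.145,.0245),down(-7))])
```

```text
[0.49120894 0.14440887 0.10608734]
wp0 x2: -0.006 -0.001 0.115 -0.001 -0.004 0
wp1 x1: 0 0 0.089 0 0 0
```

Request:
{"op": "play_rows", "data": {
  "increments": "-0.005 -0.001 0.04 0 -0.002 0; -0.005 -0.001 0.08 0 -0.002 0; -0.005 -0.001 0.12 0 -0.002 0; -0.005 -0.001 0.15 0 -0.002 0; -0.005 -0.001 0.17 0 -0.002 0"
}}

```text
t: 28.17
ee_pos: [0.4874, 0.1453, 0.035]
tcp_rot: [0.998, -0.061, -0.001, -0.0]
force: [-0.9, 0.1, 0.5]
gripper_width: 0.0423
gripper_force: 0.0
```

Request:
{"op": "play_rows", "data": {
  "increments": "0 0 0.015 0 0 0; 0 0 0.032 0 0 0; 0 0 0.032 0 0 0; 0 0 0.032 0 0 0; 0 0 0.032 0 0 0"
}}

```text
t: 28.58
ee_pos: [0.4874, 0.1455, 0.0226]
tcp_rot: [0.998, -0.061, -0.001, -0.0]
force: [0.0, -0.0, -0.1]
gripper_width: 0.0424
gripper_force: 0.0
```

Request:
{"op": "play_rows", "data": {
  "increments": "0 0 0 0 0 0; 0 0 0 0 0 0; 0 0 0 0 0 0; 0 0 0 0 0 0; 0 0 0 0 0 0",
  "hand": -1
}}

```text
t: 29.0
ee_pos: [0.487, 0.1454, 0.0223]
tcp_rot: [0.998, -0.061, -0.001, -0.0]
force: [0.0, -0.5, 0.9]
gripper_width: 0.0162
gripper_force: 25.0
```

Request:
{"op": "play_rows", "data": {
  "increments": "0 0 0 0 0 0; 0 0 0 0 0 0; 0 0 0 0 0 0; 0 0 0 0 0 0"
}}

```text
t: 29.33
ee_pos: [0.487, 0.1454, 0.0223]
tcp_rot: [0.998, -0.061, -0.001, -0.0]
force: [-0.6, 0.0, 2.7]
gripper_width: 0.0159
gripper_force: 25.0
```

Run:
```python
from h import *
s=env.state();x,y,z=s["ee_pos"]
m=np.array([.4376,.1513]);d=np.array([np.cos(np.radians(-7)),np.sin(np.radians(-7))]);print("mid offset",(m-[x,y])@d, "z",z)
plan([((x,y,z+.2),down(-7)),((.46,-.28,.32),down(55)),((.5,-.35,.32),tilt(55,70))])
```

```text
mid offset -0.049777200366391404 z 0.022265963626382137
wp0 x5: -0.001 0 -0.5 0 0.002 0
wp1 x5: 0.029 0.505 -0.116 0 0 -0.327
wp1 x5: -0.222 0.454 -0.116 0 0 -0.327
wp1 x1: -0.045 0.031 -0.012 0 0 -0.035
wp2 x5: -0.044 0.092 0 0 0.394 0
wp2 x5: -0.034 0.09 -0.025 0 0.384 0
```

Request:
{"op": "play_rows", "data": {
  "increments": "0 0 -0.1 0 0 0; 0 0 -0.2 0 0 0; 0 0 -0.3 0 0 0; 0 0 -0.4 0 0 0; 0 0 -0.5 0 0.002 0"
}}

```text
t: 29.75
ee_pos: [0.487, 0.1453, 0.2237]
tcp_rot: [0.998, -0.061, -0.0, -0.0]
force: [0.8, 0.2, -0.9]
gripper_width: 0.0155
gripper_force: 25.0
```

Request:
{"op": "play_rows", "data": {
  "increments": "0.029 0.505 -0.116 0 0 -0.327; 0.029 0.505 -0.116 0 0 -0.327; 0.029 0.505 -0.116 0 0 -0.327; 0.029 0.505 -0.116 0 0 -0.327; 0.029 0.505 -0.116 0 0 -0.327"
}}

```text
t: 30.17
ee_pos: [0.4752, -0.0378, 0.2639]
tcp_rot: [0.98, 0.198, -0.0, -0.0]
force: [1.0, 0.6, -0.4]
gripper_width: 0.0156
gripper_force: 25.0
```

Request:
{"op": "play_rows", "data": {
  "increments": "-0.222 0.454 -0.116 0 0 -0.327; -0.222 0.454 -0.116 0 0 -0.327; -0.222 0.454 -0.116 0 0 -0.327; -0.222 0.454 -0.116 0 0 -0.327; -0.222 0.454 -0.116 0 0 -0.327"
}}

```text
t: 30.58
ee_pos: [0.4636, -0.2245, 0.3067]
tcp_rot: [0.898, 0.44, 0.0, -0.0]
force: [0.2, 0.8, -0.6]
gripper_width: 0.0154
gripper_force: 25.0
```

Request:
{"op": "play_rows", "data": {
  "increments": "-0.044 0.092 0 0 0.394 0; -0.044 0.092 0 0 0.394 0; -0.044 0.092 0 0 0.394 0; -0.044 0.092 0 0 0.394 0; -0.044 0.092 0 0 0.394 0"
}}

```text
t: 31.0
ee_pos: [0.4822, -0.2606, 0.3072]
tcp_rot: [0.856, 0.416, 0.277, -0.133]
force: [-0.4, 0.1, -0.6]
gripper_width: 0.0157
gripper_force: 25.0
```

Run:
```python
from h import *
s=env.state();print(s["ee_pos"],s["qpos"].round(3))
o=(-.1325,0,.011);a=place(-.008,-.016,.15,off=o);print(a[0])
plan([((.5,-.34,.32),tilt(55,72)),a,place(-.008,-.016,.010,off=o)])
```

```text
[ 0.4821549  -0.26059313  0.30723076] [-0.987 -0.035  1.796  0.589  1.597 -0.37 ]
[ 0.56178853 -0.31140241  0.28739716]
wp0 x5: -0.084 0.154 -0.098 0.029 0.393 -0.02
wp0 x1: 0 0.004 -0.003 0.001 0.009 0
wp1 x2: -0.032 0.085 0.165 0 0.089 0
wp2 x4: -0.344 0.001 0.061 0 0 0
```

Request:
{"op": "play_rows", "data": {
  "increments": "-0.084 0.157 -0.1 0.029 0.395 -0.02; -0.084 0.157 -0.1 0.029 0.395 -0.02; -0.084 0.157 -0.1 0.029 0.395 -0.02; -0.084 0.157 -0.1 0.029 0.395 -0.02; -0.084 0.157 -0.1 0.029 0.395 -0.02"
}}

```text
t: 31.42
ee_pos: [0.5, -0.3399, 0.3195]
tcp_rot: [0.721, 0.374, 0.517, -0.269]
force: [0.8, -0.5, -0.8]
gripper_width: 0.0154
gripper_force: 25.0
```

Request:
{"op": "play_rows", "data": {
  "increments": "-0.03 0.085 0.165 0 0.09 0; -0.03 0.085 0.165 0 0.09 0; -0.03 0.085 0.165 0 0.09 0; -0.03 0.085 0.165 0 0.09 0; -0.03 0.085 0.165 0 0.09 0"
}}

```text
t: 31.83
ee_pos: [0.5617, -0.3101, 0.2873]
tcp_rot: [0.684, 0.356, 0.565, -0.294]
force: [0.8, -0.1, -0.5]
gripper_width: 0.0159
gripper_force: 25.0
```

Request:
{"op": "play_rows", "data": {
  "increments": "0 0 0 0 0 0; 0 0 0 0 0 0; 0 0 0 0 0 0; 0 0 0 0 0 0"
}}

```text
t: 32.17
ee_pos: [0.5616, -0.3103, 0.2878]
tcp_rot: [0.684, 0.356, 0.565, -0.294]
force: [0.1, -0.9, -0.6]
gripper_width: 0.0156
gripper_force: 25.0
```

Run:
```python
from h import *
s=env.state();print(s["ee_pos"],s["gripper_width"])
plan([place(-.008,-.016,.012,off=(-.1325,0,.011))])
```

```text
[ 0.56156813 -0.31033713  0.28782936] 0.015608991410645062
wp0 x4: -0.34 0.002 0.064 0.001 0.01 -0.001
```

Request:
{"op": "play_rows", "data": {
  "increments": "-0.08 0.002 0.015 0 0.01 0; -0.16 0.002 0.03 0 0.01 0; -0.24 0.002 0.045 0 0.01 0; -0.3 0.002 0.057 0 0.01 0; -0.34 0.002 0.064 0 0.01 0"
}}

```text
t: 32.58
ee_pos: [0.5612, -0.3099, 0.1459]
tcp_rot: [0.68, 0.352, 0.57, -0.299]
force: [0.5, 0.3, -0.5]
gripper_width: 0.0162
gripper_force: 25.0
```

Request:
{"op": "play_rows", "data": {
  "increments": "0 0 0 0 0 0; 0 0 0 0 0 0; 0 0 0 0 0 0; 0 0 0 0 0 0"
}}

```text
t: 32.92
ee_pos: [0.5623, -0.3114, 0.1505]
tcp_rot: [0.68, 0.354, 0.57, -0.296]
force: [-0.5, -0.4, -0.0]
gripper_width: 0.0161
gripper_force: 25.0
```

Request:
{"op": "play_rows", "data": {
  "increments": "0 0 0 0 0 0; 0 0 0 0 0 0; 0 0 0 0 0 0; 0 0 0 0 0 0; 0 0 0 0 0 0",
  "hand": -0.1
}}

```text
t: 33.33
ee_pos: [0.5619, -0.3105, 0.1488]
tcp_rot: [0.68, 0.353, 0.57, -0.297]
force: [-0.1, 0.1, 0.2]
gripper_width: 0.0422
gripper_force: 0.0
```

Request:
{"op": "play_rows", "data": {
  "increments": "0 0 -0.06 0 0 0; 0 0 -0.12 0 0 0; 0 0 -0.2 0 0 0; 0 0 -0.28 0 0 0; 0.05 0 -0.35 0 0 0"
}}

```text
t: 33.75
ee_pos: [0.483, -0.421, 0.1898]
tcp_rot: [0.68, 0.35, 0.57, -0.3]
force: [0.3, 0.1, -0.7]
gripper_width: 0.0426
gripper_force: 0.0
```

Run:
```python
from h import *
s=env.state();print(s["ee_pos"],s["gripper_width"])
from mk import markers
c=look("top");W=cloud(c);markers(c)
m=(W[...,2]>.1)&(W[...,2]<.2)&(np.hypot(W[...,0]-.58,W[...,1]+.325)<.09);p=W[m];print(m.sum(),p[p[:,2].argsort()[::-1][:60:6]].round(3).tolist())
cv2.imwrite("pics/t3.png",cv2.resize(c["image"][170:310,180:460],None,fx=2.8,fy=2.8))
```

```text
[ 0.48302286 -0.42098309  0.18975723] 0.04255539465955392
240 rect [440.5 233. ] [160.3  19.3] mid [0.4406 0.2322] dir deg 2.8 len 0.16 z 0.0192 far hsv [ 27.  49. 209.] near [21. 49. 88.]
155 [[0.606, -0.29, 0.172], [0.585, -0.275, 0.165], [0.61, -0.295, 0.163], [0.607, -0.298, 0.162], [0.598, -0.285, 0.162], [0.607, -0.295, 0.161], [0.604, -0.292, 0.16], [0.614, -0.286, 0.16], [0.611, -0.283, 0.158], [0.583, -0.286, 0.156]]
```

View pics/t3.png

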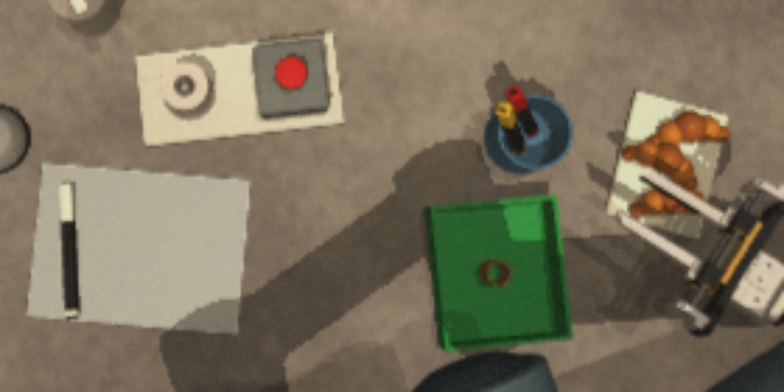

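Red (515,95) and yellow (507,112) both lean away in the cup; only white (68,250) remains on the mat, unmoved.

Run:
```python
from h import *
plan([((.5,-.33,.3),tilt(55,38)),((.5,-.1,.28),down(30)),((.4963,.2342,.26),down(2.7))])
```

```text
wp0 x5: 0.248 -0.087 0.147 0.003 -0.394 0
wp0 x1: 0.052 -0.015 -0.004 0.001 -0.072 0
wp1 x5: 0.268 -0.259 0.258 -0.072 -0.326 0.21
wp1 x2: 0.069 -0.101 0.023 -0.02 -0.089 0.058
wp2 x5: 0.254 -0.451 0.031 0 0 0.188
wp2 x4: 0.068 -0.31 0.019 0 0 0.115
```

Request:
{"op": "play_rows", "data": {
  "increments": "0.248 -0.087 0.147 0.003 -0.394 0; 0.248 -0.087 0.147 0.003 -0.394 0; 0.248 -0.087 0.147 0.003 -0.394 0; 0.248 -0.087 0.147 0.003 -0.394 0; 0.248 -0.087 0.147 0.003 -0.394 0"
}}

```text
t: 34.22
ee_pos: [0.5002, -0.3392, 0.2834]
tcp_rot: [0.821, 0.43, 0.333, -0.173]
force: [0.9, 0.0, 0.4]
gripper_width: 0.0423
gripper_force: 0.0
```

Request:
{"op": "play_rows", "data": {
  "increments": "0.052 -0.015 -0.004 0 -0.072 0; 0.052 -0.015 -0.004 0 -0.072 0"
}}

```text
t: 34.38
ee_pos: [0.5052, -0.3227, 0.3029]
tcp_rot: [0.837, 0.442, 0.288, -0.148]
force: [-0.5, 0.1, 0.7]
gripper_width: 0.0424
gripper_force: 0.0
```

Request:
{"op": "play_rows", "data": {
  "increments": "0.268 -0.259 0.258 -0.072 -0.326 0.21; 0.268 -0.259 0.258 -0.072 -0.326 0.21; 0.268 -0.259 0.258 -0.072 -0.326 0.21; 0.268 -0.259 0.258 -0.072 -0.326 0.21; 0.268 -0.259 0.258 -0.072 -0.326 0.21"
}}

```text
t: 34.8
ee_pos: [0.5007, -0.1406, 0.2808]
tcp_rot: [0.95, 0.303, 0.063, -0.036]
force: [0.1, -0.0, 0.5]
gripper_width: 0.0423
gripper_force: 0.0
```

Request:
{"op": "play_rows", "data": {
  "increments": "0.069 -0.101 0.023 -0.02 -0.089 0.058; 0.069 -0.101 0.023 -0.02 -0.089 0.058; 0.069 -0.101 0.023 -0.02 -0.089 0.058"
}}

```text
t: 35.05
ee_pos: [0.5017, -0.0904, 0.2764]
tcp_rot: [0.965, 0.264, -0.0, -0.004]
force: [0.5, -0.2, 0.3]
gripper_width: 0.0426
gripper_force: 0.0
```

Request:
{"op": "play_rows", "data": {
  "increments": "0.254 -0.451 0.031 0 0 0.188; 0.254 -0.451 0.031 0 0 0.188; 0.254 -0.451 0.031 0 0 0.188; 0.254 -0.451 0.031 0 0 0.188; 0.254 -0.451 0.031 0 0 0.188"
}}

```text
t: 35.47
ee_pos: [0.4982, 0.1057, 0.2658]
tcp_rot: [0.993, 0.115, -0.0, -0.004]
force: [1.8, -0.4, 0.1]
gripper_width: 0.0422
gripper_force: 0.0
```

Request:
{"op": "play_rows", "data": {
  "increments": "0.068 -0.31 0.019 0 0 0.115; 0.068 -0.31 0.019 0 0 0.115; 0.068 -0.31 0.019 0 0 0.115; 0.068 -0.31 0.019 0 0 0.115; 0.068 -0.31 0.019 0 0 0.115"
}}

```text
t: 35.88
ee_pos: [0.496, 0.233, 0.2585]
tcp_rot: [1.0, 0.028, -0.001, -0.003]
force: [0.0, -0.2, 1.1]
gripper_width: 0.0419
gripper_force: 0.0
```

Run:
```python
from mk import *
s=env.state();print(s["ee_pos"],s["qpos"].round(3))
markers(look("wrist"));markers(look("top"))
plan([((.4963,.2342,.1),down(2.7))])
```

```text
[0.49600328 0.23297708 0.25853807] [ 0.229 -0.024  1.783  0.007  1.383  1.743]
83 rect [550.7 305.6] [ 5.  30.6] mid [0.5506 0.3055] dir deg -58.2 len 0.031 z 0.0196 far hsv [ 19.  40. 122.] near [ 19.  40. 122.]
1892 rect [444.8 232.1] [164.1  15.9] mid [0.4448 0.2324] dir deg 2.8 len 0.164 z 0.0197 far hsv [ 22.  44. 186.] near [22. 39. 94.]
160 rect [416.5 231.9] [112.4  16.7] mid [0.4165 0.2312] dir deg 2.7 len 0.112 z 0.0182 far hsv [27. 37. 29.] near [22. 51. 72.]
wp0 x4: 0 -0.006 0.398 -0.004 0.001 0.003
```

Request:
{"op": "play_rows", "data": {
  "increments": "0.001 -0.005 0.1 -0.004 0.001 0.003; 0.001 -0.005 0.2 -0.004 0.001 0.003; 0.001 -0.005 0.3 -0.004 0.001 0.003; 0.001 -0.005 0.38 -0.004 0.001 0.003; 0.001 -0.005 0.4 -0.004 0.001 0.003"
}}

```text
t: 36.4
ee_pos: [0.493, 0.2319, 0.0939]
tcp_rot: [1.0, 0.022, -0.004, 0.001]
force: [-0.6, -0.4, 0.1]
gripper_width: 0.0424
gripper_force: 0.0
```

Request:
{"op": "play_rows", "data": {
  "increments": "0 0 0.04 0 0 0; 0 0 0.08 0 0 0; 0 0 0.12 0 0 0; 0 0 0.13 0 0 0; 0 0 0.13 0 0 0"
}}

```text
t: 36.82
ee_pos: [0.4969, 0.2339, 0.0479]
tcp_rot: [1.0, 0.023, 0.0, 0.0]
force: [-0.3, -0.6, -0.1]
gripper_width: 0.0425
gripper_force: 0.0
```

Request:
{"op": "play_rows", "data": {
  "increments": "0 0 0 0 0 0; 0 0 0 0 0 0; 0 0 0 0 0 0"
}}

```text
t: 37.07
ee_pos: [0.4977, 0.2352, 0.0492]
tcp_rot: [1.0, 0.024, 0.002, -0.0]
force: [-1.0, 0.0, -0.1]
gripper_width: 0.0422
gripper_force: 0.0
```

Run:
```python
from mk import *
print(env.state()["ee_pos"])
plan([((.4966,.2345,.0245),down(2.7))])
```

```text
[0.49766304 0.23517218 0.04921573]
wp0 x1: -0.003 0.002 0.062 0 -0.003 0
```

Request:
{"op": "play_rows", "data": {
  "increments": "-0.003 0.002 0.03 0 0 0; -0.003 0.002 0.06 0 0 0; -0.003 0.002 0.06 0 0 0; -0.003 0.002 0.06 0 0 0; -0.003 0.002 0.06 0 0 0"
}}

```text
t: 37.48
ee_pos: [0.4952, 0.2342, 0.0233]
tcp_rot: [1.0, 0.024, 0.0, 0.0]
force: [0.9, 0.2, 0.5]
gripper_width: 0.0424
gripper_force: 0.0
```

Request:
{"op": "play_rows", "data": {
  "increments": "0 0 0 0 0 0; 0 0 0 0 0 0; 0 0 0 0 0 0; 0 0 0 0 0 0; 0 0 0 0 0 0",
  "hand": -1
}}

```text
t: 37.9
ee_pos: [0.4956, 0.2343, 0.024]
tcp_rot: [1.0, 0.024, 0.001, 0.0]
force: [0.2, -0.5, -0.0]
gripper_width: 0.0155
gripper_force: 25.0
```

Request:
{"op": "play_rows", "data": {
  "increments": "0 0 0 0 0 0; 0 0 0 0 0 0; 0 0 0 0 0 0; 0 0 0 0 0 0"
}}

```text
t: 38.23
ee_pos: [0.4956, 0.2343, 0.024]
tcp_rot: [1.0, 0.024, 0.001, 0.0]
force: [0.0, -0.4, 2.3]
gripper_width: 0.0155
gripper_force: 25.0
```

Run:
```python
from h import *
s=env.state();x,y,z=s["ee_pos"];print(x-.4448,z)
plan([((x,y,z+.2),down(2.7)),((.47,-.2,.31),down(45)),((.48,-.26,.31),tilt(55,38)),((.5,-.34,.32),tilt(55,72))])
```

```text
0.050824719536218255 0.023977391594719843
wp0 x5: 0.001 0 -0.5 0 -0.001 0
wp1 x5: -0.054 0.506 -0.101 0 0 -0.22
wp1 x5: -0.223 0.458 -0.1 0 0 -0.219
wp1 x1: -0.05 0.049 -0.014 0 0 -0.031
wp2 x5: -0.08 0.112 0 0.033 0.381 -0.096
wp2 x1: -0.008 0.01 -0.005 0.004 0.04 -0.01
wp3 x5: -0.091 0.156 -0.103 0 0.378 0
```

Request:
{"op": "play_rows", "data": {
  "increments": "0 0 -0.1 0 0 0; 0 0 -0.2 0 0 0; 0 0 -0.3 0 0 0; 0 0 -0.4 0 0 0; 0 0 -0.5 0 0 0"
}}

```text
t: 38.65
ee_pos: [0.4945, 0.2342, 0.2253]
tcp_rot: [1.0, 0.024, 0.001, 0.0]
force: [1.1, -0.1, -0.2]
gripper_width: 0.0159
gripper_force: 25.0
```

Request:
{"op": "play_rows", "data": {
  "increments": "-0.054 0.506 -0.101 0 0 -0.22; -0.054 0.506 -0.101 0 0 -0.22; -0.054 0.506 -0.101 0 0 -0.22; -0.054 0.506 -0.101 0 0 -0.22; -0.054 0.506 -0.101 0 0 -0.22"
}}

```text
t: 39.07
ee_pos: [0.483, 0.0398, 0.2623]
tcp_rot: [0.981, 0.196, 0.001, 0.0]
force: [1.8, 0.8, -1.3]
gripper_width: 0.0156
gripper_force: 25.0
```

Request:
{"op": "play_rows", "data": {
  "increments": "-0.223 0.458 -0.1 0 0 -0.219; -0.223 0.458 -0.1 0 0 -0.219; -0.223 0.458 -0.1 0 0 -0.219; -0.223 0.458 -0.1 0 0 -0.219; -0.223 0.458 -0.1 0 0 -0.219"
}}

```text
t: 39.48
ee_pos: [0.4718, -0.1487, 0.2993]
tcp_rot: [0.933, 0.361, 0.001, 0.0]
force: [0.6, 1.3, -1.4]
gripper_width: 0.0157
gripper_force: 25.0
```

Request:
{"op": "play_rows", "data": {
  "increments": "-0.05 0.049 -0.014 0 0 -0.031; -0.05 0.049 -0.014 0 0 -0.031"
}}

```text
t: 39.65
ee_pos: [0.4706, -0.1796, 0.3058]
tcp_rot: [0.925, 0.381, 0.001, 0.002]
force: [0.7, 0.3, -0.0]
gripper_width: 0.0162
gripper_force: 25.0
```

Request:
{"op": "play_rows", "data": {
  "increments": "-0.08 0.112 0 0.033 0.381 -0.096; -0.08 0.112 0 0.033 0.381 -0.096; -0.08 0.112 0 0.033 0.381 -0.096; -0.08 0.112 0 0.033 0.381 -0.096; -0.08 0.112 0 0.033 0.381 -0.096"
}}

```text
t: 40.07
ee_pos: [0.4801, -0.2292, 0.3053]
tcp_rot: [0.85, 0.434, 0.266, -0.137]
force: [0.4, -0.3, -1.1]
gripper_width: 0.0156
gripper_force: 25.0
```

Request:
{"op": "play_rows", "data": {
  "increments": "-0.008 0.01 -0.005 0.004 0.04 -0.01; -0.008 0.01 -0.005 0.004 0.04 -0.01"
}}

```text
t: 40.23
ee_pos: [0.4799, -0.2356, 0.3021]
tcp_rot: [0.839, 0.434, 0.289, -0.152]
force: [0.2, -0.1, -0.6]
gripper_width: 0.0157
gripper_force: 25.0
```

Request:
{"op": "play_rows", "data": {
  "increments": "-0.091 0.156 -0.103 0 0.378 0; -0.091 0.156 -0.103 0 0.378 0; -0.091 0.156 -0.103 0 0.378 0; -0.091 0.156 -0.103 0 0.378 0; -0.091 0.156 -0.103 0 0.378 0"
}}

```text
t: 40.65
ee_pos: [0.5013, -0.3149, 0.3138]
tcp_rot: [0.717, 0.372, 0.523, -0.273]
force: [0.1, 0.0, -0.6]
gripper_width: 0.0156
gripper_force: 25.0
```

Run:
```python
from h import *
s=env.state();print(s["ee_pos"],s["qpos"].round(3),s["gripper_width"])
o=(-.1333,0,.013)
plan([place(-.006,.024,.15,t=81,off=o),place(-.006,.024,.012,t=81,off=o)])
```

```text
[ 0.5012567  -0.31487053  0.31375284] [-1.148  0.296  1.673  1.05   1.909 -0.572] 0.015560161698248738
wp0 x3: -0.032 0.219 0.103 0 0.097 -0.002
wp1 x4: -0.341 0 0.054 0 0 0
```

Request:
{"op": "play_rows", "data": {
  "increments": "-0.032 0.219 0.103 0 0.097 -0.002; -0.032 0.219 0.103 0 0.097 -0.002; -0.032 0.219 0.103 0 0.097 -0.002; -0.032 0.219 0.103 0 0.097 -0.002; -0.032 0.219 0.103 0 0.097 -0.002"
}}

```text
t: 41.07
ee_pos: [0.5938, -0.3347, 0.2896]
tcp_rot: [0.675, 0.354, 0.574, -0.299]
force: [-1.2, 0.3, 0.0]
gripper_width: 0.0158
gripper_force: 25.0
```

Request:
{"op": "play_rows", "data": {
  "increments": "0 0 0 0 0 0; 0 0 0 0 0 0; 0 0 0 0 0 0; 0 0 0 0 0 0; 0 0 0 0 0 0"
}}

```text
t: 41.48
ee_pos: [0.5927, -0.3365, 0.2905]
tcp_rot: [0.675, 0.353, 0.575, -0.298]
force: [0.3, -0.2, -1.2]
gripper_width: 0.0152
gripper_force: 25.0
```

Run:
```python
from h import *
s=env.state();print(s["ee_pos"])
o=(-.1333,0,.013)
plan([place(-.006,.024,.012,t=81,off=o)])
```

```text
[ 0.59267574 -0.33645455  0.29051951]
wp0 x4: -0.345 -0.001 0.058 0.001 0.003 0.003
```

Lower in two stages, watching the force.

Request:
{"op": "play_rows", "data": {
  "increments": "-0.05 0 0.008 0 0 0; -0.1 0 0.017 0 0 0; -0.15 0 0.025 0 0 0; -0.19 0 0.032 0 0 0; -0.22 0 0.037 0 0 0"
}}

```text
t: 41.9
ee_pos: [0.5932, -0.3358, 0.1991]
tcp_rot: [0.675, 0.352, 0.575, -0.299]
force: [-0.0, -0.4, 1.1]
gripper_width: 0.016
gripper_force: 25.0
```

Request:
{"op": "play_rows", "data": {
  "increments": "-0.03 0 0.005 0 0 0; -0.06 0 0.01 0 0 0; -0.09 0 0.015 0 0 0; -0.12 0 0.02 0 0 0; -0.12 0 0.02 0 0 0"
}}

```text
t: 42.32
ee_pos: [0.5933, -0.3351, 0.149]
tcp_rot: [0.675, 0.352, 0.575, -0.3]
force: [-0.1, 0.0, -0.8]
gripper_width: 0.016
gripper_force: 25.0
```

Request:
{"op": "play_rows", "data": {
  "increments": "0 0 0 0 0 0; 0 0 0 0 0 0; 0 0 0 0 0 0"
}}

```text
t: 42.57
ee_pos: [0.5941, -0.3361, 0.1527]
tcp_rot: [0.675, 0.353, 0.575, -0.298]
force: [-0.2, -0.2, -0.1]
gripper_width: 0.0156
gripper_force: 25.0
```

No contact force. Release and withdraw.

Request:
{"op": "play_rows", "data": {
  "increments": "0 0 0 0 0 0; 0 0 0 0 0 0; 0 0 0 0 0 0; 0 0 0 0 0 0; 0 0 0 0 0 0",
  "hand": -0.3
}}

```text
t: 42.98
ee_pos: [0.5939, -0.336, 0.1522]
tcp_rot: [0.675, 0.353, 0.575, -0.298]
force: [0.4, 0.4, -0.4]
gripper_width: 0.0329
gripper_force: 0.0
```

Request:
{"op": "play_rows", "data": {
  "increments": "0 0 -0.06 0 0 0; 0 0 -0.12 0 0 0; 0 0 -0.2 0 0 0; 0 0 -0.28 0 0 0; 0.05 0 -0.35 0 0 0"
}}

```text
t: 43.4
ee_pos: [0.5145, -0.4468, 0.1911]
tcp_rot: [0.675, 0.35, 0.575, -0.3]
force: [-0.2, -0.1, -0.3]
gripper_width: 0.0333
gripper_force: 0.0
```

Run:
```python
from h import *
s=env.state();print(s["ee_pos"])
c=look("top");W=cloud(c)
m=(W[...,2]>.1)&(W[...,2]<.2)&(np.hypot(W[...,0]-.58,W[...,1]+.325)<.09);p=W[m];print(m.sum(),p[p[:,2].argsort()[::-1][:90:8]].round(3).tolist())
m=(W[...,2]>.045)&(W[...,2]<.073)&(np.hypot(W[...,0]-.632,W[...,1]-.083)<.033);print("roll",np.median(W[m],0))
d=look("side")
a=cv2.resize(c["image"][190:245,330:410],(560,385));b=cv2.resize(d["image"][130:215,260:340],(362,385));cv2.imwrite("pics/cup.png",cv2.resize(np.hstack([a,b]),(790,330)))
plan([((.5,-.33,.3),tilt(55,38)),((.5,-.1,.28),down(30)),((.56,.15,.25),down(10)),((.582,.325,.15),down(0))])
```

```text
[ 0.51446652 -0.44683873  0.19106139]
199 [[0.599, -0.323, 0.173], [0.602, -0.327, 0.169], [0.606, -0.297, 0.168], [0.606, -0.316, 0.167], [0.6, -0.297, 0.166], [0.609, -0.322, 0.165], [0.585, -0.281, 0.164], [0.6, -0.307, 0.163], [0.591, -0.295, 0.161], [0.595, -0.273, 0.159], [0.586, -0.27, 0.158], [0.601, -0.312, 0.156]]
roll [0.6328491  0.08534578 0.06845699]
wp0 x5: 0.243 -0.169 0.151 0.005 -0.394 0.004
wp0 x2: 0.056 -0.034 -0.003 0.001 -0.079 0.001
wp1 x5: 0.267 -0.259 0.258 -0.073 -0.326 0.21
wp1 x2: 0.069 -0.101 0.023 -0.02 -0.09 0.057
wp2 x5: 0.355 -0.374 0.06 0 0 0.178
wp2 x2: 0.059 -0.113 0.015 0.001 0 0.044
wp3 x5: 0.13 -0.421 0.25 0 0 0.111
```

View pics/cup.png

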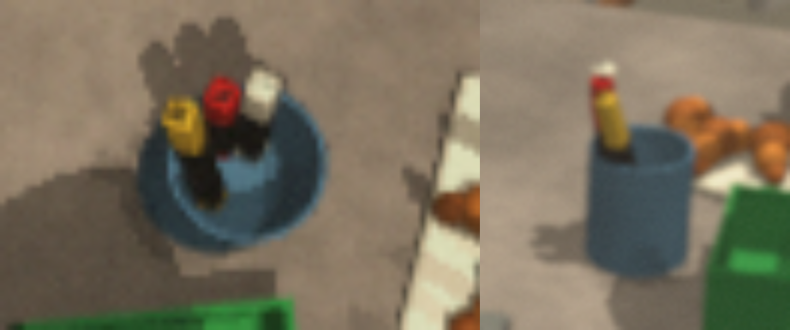

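All three markers stand in the cup: in the left crop yellow (183,125), red (222,100) and white (262,95) lean on the rim; the right crop agrees (605,110). Now the bell.

Request:
{"op": "play_rows", "data": {
  "increments": "0.243 -0.169 0.151 0.005 -0.394 0.004; 0.243 -0.169 0.151 0.005 -0.394 0.004; 0.243 -0.169 0.151 0.005 -0.394 0.004; 0.243 -0.169 0.151 0.005 -0.394 0.004; 0.243 -0.169 0.151 0.005 -0.394 0.004"
}}

```text
t: 43.92
ee_pos: [0.5043, -0.3444, 0.2831]
tcp_rot: [0.819, 0.429, 0.338, -0.177]
force: [0.4, -0.4, -0.2]
gripper_width: 0.0328
gripper_force: 0.0
```

Request:
{"op": "play_rows", "data": {
  "increments": "0.056 -0.034 -0.003 0 -0.079 0; 0.056 -0.034 -0.003 0 -0.079 0"
}}

```text
t: 44.08
ee_pos: [0.5037, -0.3227, 0.3039]
tcp_rot: [0.836, 0.442, 0.288, -0.149]
force: [0.7, 0.0, 1.8]
gripper_width: 0.033
gripper_force: 0.0
```

Request:
{"op": "play_rows", "data": {
  "increments": "0.267 -0.259 0.258 -0.073 -0.326 0.21; 0.267 -0.259 0.258 -0.073 -0.326 0.21; 0.267 -0.259 0.258 -0.073 -0.326 0.21; 0.267 -0.259 0.258 -0.073 -0.326 0.21; 0.267 -0.259 0.258 -0.073 -0.326 0.21",
  "hand": -1
}}

```text
t: 44.5
ee_pos: [0.4991, -0.1413, 0.2818]
tcp_rot: [0.95, 0.304, 0.063, -0.036]
force: [0.0, -0.4, 0.1]
gripper_width: 0.0031
gripper_force: 0.0
```

Request:
{"op": "play_rows", "data": {
  "increments": "0.069 -0.101 0.023 -0.02 -0.09 0.057; 0.069 -0.101 0.023 -0.02 -0.09 0.057; 0.069 -0.101 0.023 -0.02 -0.09 0.057"
}}

```text
t: 44.75
ee_pos: [0.5001, -0.0912, 0.2776]
tcp_rot: [0.964, 0.265, -0.0, -0.004]
force: [0.8, 0.7, -0.7]
gripper_width: 0.0006
gripper_force: 0.0
```

Request:
{"op": "play_rows", "data": {
  "increments": "0.355 -0.374 0.06 0 0 0.178; 0.355 -0.374 0.06 0 0 0.178; 0.355 -0.374 0.06 0 0 0.178; 0.355 -0.374 0.06 0 0 0.178; 0.355 -0.374 0.06 0 0 0.178"
}}

```text
t: 45.17
ee_pos: [0.5448, 0.0975, 0.2558]
tcp_rot: [0.992, 0.125, -0.0, -0.004]
force: [-0.2, -0.3, -0.3]
gripper_width: 0.0005
gripper_force: 0.0
```

Run:
```python
from h import *
s=env.state();print(s["ee_pos"],s["qpos"].round(3))
plan([((.52,.31,.2),down(0))])
```

```text
[0.54478929 0.09751447 0.25581293] [-0.031 -0.009  1.773  0.008  1.379  1.288]
wp0 x5: 0.067 -0.496 0.135 -0.005 0 0.149
wp0 x1: -0.003 -0.033 0.008 0 0 0.01
```

Request:
{"op": "play_rows", "data": {
  "increments": "0.067 -0.496 0.135 -0.005 0 0.149; 0.067 -0.496 0.135 -0.005 0 0.149; 0.067 -0.496 0.135 -0.005 0 0.149; 0.067 -0.496 0.135 -0.005 0 0.149; 0.067 -0.496 0.135 -0.005 0 0.149"
}}

```text
t: 45.58
ee_pos: [0.5218, 0.2912, 0.2041]
tcp_rot: [1.0, 0.008, -0.0, 0.0]
force: [1.1, -0.3, 0.5]
gripper_width: 0.0003
gripper_force: 0.0
```

Request:
{"op": "play_rows", "data": {
  "increments": "-0.003 -0.033 0.008 0 0 0.01; -0.003 -0.033 0.008 0 0 0.01; -0.003 -0.033 0.008 0 0 0.01; -0.003 -0.033 0.008 0 0 0.01"
}}

```text
t: 45.92
ee_pos: [0.5214, 0.302, 0.2023]
tcp_rot: [1.0, -0.0, 0.0, 0.001]
force: [-0.2, -0.2, -0.7]
gripper_width: 0.0005
gripper_force: 0.0
```

Run:
```python
from h import *
s=env.state();print(s["ee_pos"])
c=look("wrist");W=cloud(c);m=(W[...,2]>.056)&(W[...,2]<.068)&(np.hypot(W[...,0]-.583,W[...,1]-.325)<.02);p=W[m];print(m.sum(),p.mean(0),cv2.minEnclosingCircle((p[:,:2]*1000).astype(np.float32)))
x,y=np.array(cv2.minEnclosingCircle((p[:,:2]*1000).astype(np.float32))[0])/1000
plan([((x,y,.12),down(0)),((x,y,.075),down(0))])
```

```text
[0.5213992  0.30204479 0.20226272]
476 [0.58264661 0.32516959 0.06392513] ((582.43359375, 325.2527770996094), 9.867310523986816)
wp0 x3: 0.152 -0.059 0.207 0.001 -0.001 -0.001
wp1 x2: 0 0 0.112 0 0 0
```

Request:
{"op": "play_rows", "data": {
  "increments": "0.076 -0.03 0.07 0 0 0; 0.152 -0.058 0.14 0 0 0; 0.152 -0.058 0.207 0 0 0; 0.152 -0.058 0.207 0 0 0; 0.152 -0.058 0.207 0 0 0"
}}

```text
t: 46.38
ee_pos: [0.5811, 0.3248, 0.1182]
tcp_rot: [1.0, -0.001, -0.001, 0.001]
force: [0.0, 0.7, -0.0]
gripper_width: 0.0005
gripper_force: 0.0
```

Request:
{"op": "play_rows", "data": {
  "increments": "0 0 0 0 0 0; 0 0 0 0 0 0; 0 0 0 0 0 0; 0 0 0 0 0 0"
}}

```text
t: 46.72
ee_pos: [0.5824, 0.3268, 0.1218]
tcp_rot: [1.0, 0.0, 0.002, 0.0]
force: [0.1, -1.5, 1.1]
gripper_width: 0.0005
gripper_force: 0.0
```

Run:
```python
from h import *
print(env.state()["ee_pos"]);plan([((.5824,.3252,.07),down(0))])
```

```text
[0.58236791 0.32677205 0.12183097]
wp0 x2: 0 0.004 0.13 0 -0.002 0
```

Request:
{"op": "play_rows", "data": {
  "increments": "0 0.003 0.04 0 0 0; 0 0.003 0.08 0 0 0; 0 0.003 0.11 0 0 0; 0 0.003 0.125 0 0 0; 0 0.003 0.13 0 0 0"
}}

```text
t: 47.13
ee_pos: [0.5822, 0.3255, 0.0727]
tcp_rot: [1.0, 0.001, -0.0, 0.001]
force: [-14.7, -7.0, 33.1]
gripper_width: 0.0004
gripper_force: 16.7
```

Request:
{"op": "play_rows", "data": {
  "increments": "0 0 0.005 0 0 0; 0 0 0.005 0 0 0; 0 0 0.005 0 0 0; 0 0 0.005 0 0 0"
}}

```text
t: 47.47
ee_pos: [0.5822, 0.3255, 0.0727]
tcp_rot: [1.0, 0.001, -0.0, 0.001]
force: [-15.4, -8.2, 32.8]
gripper_width: 0.0004
gripper_force: 16.3
```

At the stop (33 N against a 5 N spring). Raise and check before handing in.

Request:
{"op": "play_rows", "data": {
  "increments": "0 0 -0.1 0 0 0; 0 0 -0.2 0 0 0; 0 0 -0.3 0 0 0; 0 0 -0.35 0 0 0; 0 0 -0.35 0 0 0"
}}

```text
t: 47.88
ee_pos: [0.5848, 0.3268, 0.2137]
tcp_rot: [1.0, 0.0, 0.006, -0.001]
force: [-0.3, 0.1, 1.4]
gripper_width: 0.0002
gripper_force: 0.0
```

Request:
{"op": "play_rows", "data": {
  "increments": "0 0 0 0 0 0; 0 0 0 0 0 0; 0 0 0 0 0 0; 0 0 0 0 0 0; 0 0 0 0 0 0"
}}

```text
t: 48.3
ee_pos: [0.581, 0.3252, 0.2039]
tcp_rot: [1.0, 0.0, -0.001, 0.001]
force: [-0.8, 0.2, -0.0]
gripper_width: 0.0006
gripper_force: 0.0
```

Run:
```python
from h import *
s=env.state();print(s["t"],s["ee_pos"],s["force"])
c=look("side");W=cloud(c)
m=(W[...,2]>.11)&(W[...,2]<.2)&(np.hypot(W[...,0]-.58,W[...,1]+.325)<.09);p=W[m];print("cup tops",m.sum(),p.mean(0).round(3),p[:,2].max())
m=(W[...,2]>.045)&(W[...,2]<.073)&(np.hypot(W[...,0]-.632,W[...,1]-.083)<.033);print("roll",m.sum(),np.percentile(W[m][:,2],95))
cv2.imwrite("pics/end.png",c["image"][60:420])
```

```text
48.3 [0.58096958 0.32518877 0.20388471] [-0.84518842  0.16174515 -0.02836623]
cup tops 174 [ 0.592 -0.291  0.146] 0.17144019648488373
roll 344 0.07127769378031465
```

View pics/end.png

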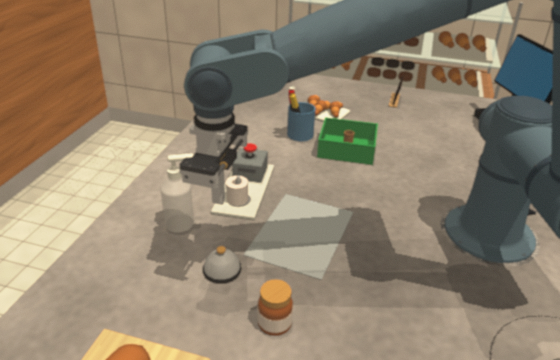

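The end view shows the core in the bin (348,135), roll on the spindle (237,190), markers in the cup (297,105), bell free (221,265) and the bystanders in place.

```bash
python3 -c "
from workcell import env
print(env.sign_off())"
```

```text
the job is handed in; nothing more can be done
None
```

The job is handed in with no verdict returned: the final pictures show the core in the bin, the roll on the spindle, all three markers in the cup and the bystanders in place; the feed plunger (twice) and the bell were each pressed until the force rose well past their springs.

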